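Fill up a slanted kit carrier with wire spools, one per well

ROBOT

A 6-joint arm with a two-finger parallel gripper is mounted at the origin on the work surface. World frame = base frame: x ahead of the robot, y to its left, z up, the work surface at z = 0. Lengths are in m, angles in degrees, forces in N, time in s.
With the tool pointing down it reaches from about 0.35 to 0.85 m from the base axis. Payload 8.1 kg.
Tool frame: the origin (TCP) lies at the centre of the arm's flange, where the gripper is bolted on; the fingertips stand 186 mm ahead of it and the grasp point (between the pads) lies 167 mm ahead of it (bot.grip_depth is the x of the grasp point in the tool frame, in m); x points along the fingers, y is the direction in which the jaws open and shut, and the axes are right-handed (so a half turn about x gives the same grasp; the last joint's range is limited). The gripper opens to 93 mm and grips with 3 to 60 N. Pads are 15 mm wide; open, the fingers measure 128 mm over their backs; the gripper's body (75 mm by 188 mm) begins 65 mm behind the grasp point.
Start: joints at [61.054, 7.471, 85.268, -0, 87.261, -4.893], TCP at [0.245, 0.548, 0.405] pointing down, gripper open.
Joint ranges: [-169.43, 169.43], [-51.17, 129.36], [1.28, 143.12], [-76.62, 256.62], [0, 156.53], [-152.29, 152.29]. Speed limits (degrees/s): [136.94, 136.94, 159.86, 180, 180, 180].

INTERFACE

Orientations are given as a 3x3 rotation matrix whose columns are the frame's x, y, z axes.
In Python, from rig import bot gives the robot as it stands. The module is installed in compiled form; this text tells all that it offers.
- The arm moves only by the tool servo_tool, never from a script. Its argument "motion" is a list of rows, each a list of 5 numbers: the opening, from -1 (shut) to 1 (fully open), then the shift along the tool's x, y, z in m, then the turn about the tool's x in degrees. A call has exactly 10 rows; each row is the pose to reach, as a shift and turn from the pose commanded when the call began, along the tool's axes at that moment; what a row does not reach only later rows make up. A row lasts 1/10 s, in which the tool goes at most 50 mm and 8.59 degrees, less where a joint would pass 70% of its speed; a pose out of reach is approached as far as the arm can. A call with a gripper value outside its range is refused whole. The fingers move at their own pace and stop on an object; the grip force is fixed at half the most. Time passes only in rows, so rows that repeat a pose let the fingers close, or fill a call up. It gives the time, the measured TCP pose, the force and the opening at its end, in the units of the state.
- bot.read_state(): the state, without advancing time (a new reading comes with each control period).
- bot.capture(name): name is "scene" or "top" or "wrist"; returns a dict with "img" (480x640x3 uint8, red, green, blue), "intrinsics" (3x3 intrinsics, pixels), "world_from_camera" (4x4, takes a point from camera to world coordinates); the wrist camera has in their place "T_tool_cam" (4x4, takes a point from camera to tool coordinates, whose origin is the TCP and whose axes are the tool frame's). Camera axes: x right, y up, looking along -z (the intrinsics and any distortion apply to the point x, -y, -z); pixel columns grow to the right and rows downward; lengths in m; the calibration is good to about 2 mm. The wrist camera is an equidistant fisheye: a pixel r from the principal point sees the ray r / f radians off the axis. A picture is of the moment at which its call begins: read the wrist's pose just before it. There is no depth.
- bot.sign_off(): hands the job in, once; it reports no verdict.
Trained networks look in a picture, given as the dict that the camera call returned (one of the last four; its "shot" number tells which), for a name from the list of things; names that differ only in an ending like _2 or _b are one class to them, and where a whole thing is asked for, a point or a joint stands for the part that bears it (a point fixed in the world has none). Each returns a list of dicts, best first, with "p" (0 to 1); they miss things now and then, are a little off and sometimes report something else, mostly with a low value. They report only what shows in the picture. A call takes as long as a camera call.
- bot.recognise(picture, query): "box" ([left, top, width, height] in pixels, round what is visible of it).
- bot.place_of(picture, query): "location" ([column, row] in pixels: a listed point, or the origin of a listed thing).
The state is a dict: "time_s": time; "joints": joint angles; "dq": joint speeds; "joint_efforts": joint torques, N m; "eef_pos": TCP position; "ee_rot": TCP orientation; "wrist_force": force on the tool from outside, world axes, zero at the start; "ft_torque": the same for the moment, N m; "finger_gap": opening from 0.0 (shut) to 1.0 (fully open).
Only numpy, scipy, OpenCV 4.12 (cv2) and the standard library are available. Lean on these libraries where they do the work, as an engineer would, in place of code of your own. Each camera call takes 0.05 s, during which the arm holds its last target.

TASK

One well of the slanted carrier under the light bar already holds its spool of wire. Take the two narrow spools from the tray and put one into each of the two empty wells, pressed home so that it stands on the floor of its well, in line with it. Leave the wide spool and the cup in the tray, and the tape core and the screwdriver on the bench, where they are.

Things in the scene. Friction and masses are not known exactly. Their poses are not given: they have to be found in the camera images.
- spool1: one of two identical upright spools of wire: a plain cylinder 58 mm in diameter and 80 mm tall, about 0.3 kg, white winding flush with its black end flanges, paper disc on top. Origin at its centre, 40 mm above its underside; z along its axis. It starts standing on the tray floor, at least 90 mm centre to centre from whatever else stands in the tray. The same either way up.
- spool2: one of two identical upright spools of wire: a plain cylinder 58 mm in diameter and 80 mm tall, about 0.3 kg, white winding flush with its black end flanges, paper disc on top. Origin at its centre, 40 mm above its underside; z along its axis. It starts standing on the tray floor, at least 90 mm centre to centre from whatever else stands in the tray. The same either way up.
- carrier: plain grey block 100 x 300 x 38 mm with three round wells in a row 95 mm apart, fixed on a stand that slants it 30 degrees to face the robot's side. Origin at the centre of its underside, 55 mm above the table; z points out of the wells, 30 degrees from vertical, leaning towards the robot's side; x points up the slope, y lies level along the row. Top face 38 mm from the origin along z.
- light_bar (a point): middle of the fixed level light bar, 22 mm thick, 360 mm long, running along the carrier's y over the wells, 270 mm above the table and straight over the carrier's origin: it blocks a gripper coming straight down on a well. Held at bar height by 12 mm arms, 165 mm either side of the middle, from upright posts 90 mm behind the bar, away from the robot.
- well1 (a point): one of the two empty wells (any of the three places in the row): the point on the well's axis 40 mm above its floor (8 mm outside the mouth), where the centre of a fully seated spool lies; axes as the carrier's (z along the well, outwards). The well is 68 mm in diameter, 32 mm deep, flat-floored with a thin grey pad, bevelled 3 mm at the mouth; a seated spool stands 48 mm proud.
- well2 (a point): the other of the two empty wells (any of the three places in the row): the point on the well's axis 40 mm above its floor (8 mm outside the mouth), where the centre of a fully seated spool lies; axes as the carrier's (z along the well, outwards). The well is 68 mm in diameter, 32 mm deep, flat-floored with a thin grey pad, bevelled 3 mm at the mouth; a seated spool stands 48 mm proud.
- loaded: the spool that already stands in the third well, held there: 58 mm in diameter, 80 mm tall, slanted with the well, 48 mm proud of the block. Origin at its centre; the axes of this entry are level (z up), not slanted.
- tray: fixed shallow steel tray on which the spools to load start, 270 x 280 mm with walls 16 mm high and 4 mm thick; floor top 4 mm above the table. Origin on the table, 30 mm beyond (+x of) the middle of the tray, z up.
- big_spool: bystander: wider spool, 84 mm in diameter and 80 mm tall, same materials, standing in the tray among the others; it does not fit a well. Origin at its centre.
- tape_roll: bystander: cardboard tape core, 100 mm across, 45 mm tall, lying flat at the back. Origin at the centre of its underside.
- screwdriver: bystander: screwdriver lying between tray and stand, pointing away from the robot. Origin on its underside.
- marker_cup: bystander: empty grey cup 72 mm across, 95 mm tall, standing in the tray. Origin at the centre of its underside.

How it is judged:
By the outcome, as a careful person would: the job done as asked, in the order asked, and still so for the second after the job is handed in, with the robot touching nothing.
It also fails if it takes over 64 s, if anything falls off the work surface, if the arm or the gripper's body presses on something with over 40 N, if the wrist force passes 120 N, or if a joint passes its speed limit or range.

## Working session

There is one attempt and no reset: what is moved stays moved. The work goes in short steps, Python scripts to look and compute and a tool call to move; the robot and the scene stay as the last step left them, time stands still between calls to the robot, and variables do not carry over. Pictures are saved under pics/ and viewed, and the job is handed in when it is done.

Besides the shell and the picture viewer there is one more tool, called in YAML: its name, and indented under it one key for each argument. servo_tool: Moves the arm, as the interface text tells. Its arguments: {"type":"object","properties":{"motion":{"type":"array","items":{"type":"array","items":{"type":"number"}}}},"required":["motion"]}

```bash
mkdir -p pics; cat > h.py <<'E'
import numpy as np, cv2
from rig import bot
def save(n,d): cv2.imwrite(f'pics/{n}.png', d['img'][:,:,::-1])
def ray(d,uv):
    K=np.array(d['intrinsics']);T=np.array(d['world_from_camera'])
    p=np.linalg.inv(K)@[uv[0],uv[1],1]
    v=T[:3,:3]@[p[0],-p[1],-p[2]]
    return T[:3,3],v/np.linalg.norm(v)
def onz(d,uv,z):
    o,v=ray(d,uv); return o+v*(z-o[2])/v[2]
def proj(d,P):
    K=np.array(d['intrinsics']);T=np.array(d['world_from_camera'])
    p=np.linalg.inv(T)@np.append(P,1); q=K@[p[0],-p[1],-p[2]]; return q[:2]/q[2]
E
python3 - <<'E'
from h import *
s=bot.read_state();print(s)
for c in ['scene','top']:
    d=bot.capture(c);save(c+'0',d);print(c,np.round(d['world_from_camera'],3).tolist(), d['intrinsics'], d.keys())
    for q in ['spool1','big_spool','marker_cup','well1','carrier','light_bar','loaded','tray','tape_roll','screwdriver']:
        print(q,[(np.round(r['location'],1).tolist(),round(r['p'],2)) for r in bot.place_of(d,q)[:4]],end=' ')
        print([(np.round(r['box'],1).tolist(),round(r['p'],2)) for r in bot.recognise(d,q)[:4]])
E
```

```text
{'time_s': 0.0, 'joints': array([ 6.10544343e+01,  7.51253073e+00,  8.53291445e+01, -1.13726663e-03,
        8.72589224e+01, -4.89342028e+00]), 'dq': array([ 0.0033373 ,  0.01914207, -0.13834906, -0.02361273,  0.02879711,
        0.01011099]), 'joint_efforts': array([-1.41508858e-04, -5.59850514e+01, -4.91757202e+01,  7.67656881e-02,
        3.59041651e-02, -1.57533818e-04]), 'eef_pos': array([0.24441841, 0.54771414, 0.40371529]), 'ee_rot': array([[-8.32400309e-04,  4.07566289e-01,  9.13175244e-01],
       [-1.54602566e-03,  9.13173945e-01, -4.07567118e-01],
       [-9.99998458e-01, -1.75105136e-03, -1.30018331e-04]]), 'wrist_force': array([-0.07302741,  0.04294268,  0.4852138 ]), 'ft_torque': array([0.03398944, 0.01769164, 0.00600883]), 'finger_gap': 0.9990862448722138}
scene [[-0.62, -0.428, 0.658, 1.207], [0.785, -0.359, 0.506, 0.454], [0.02, 0.829, 0.558, 0.687], [0.0, 0.0, 0.0, 1.0]] [[486.03136566   0.         325.49383048]
 [  0.         486.03136566 231.9452443 ]
 [  0.           0.           1.        ]] dict_keys(['img', 'intrinsics', 'world_from_camera', 'shot'])
spool1 [(
[... 1472 characters left out ...]
436.9, 276.5, 38.5, 31.4], 0.82), ([128.8, 195.8, 183.1, 102.1], 0.68), ([257.5, 257.8, 29.2, 35.0], 0.37)]
well1 [([193.4, 269.2], 0.69), ([232.0, 274.4], 0.67)] [([223.0, 259.1, 24.5, 20.7], 0.75), ([186.7, 255.4, 21.5, 19.9], 0.71)]
carrier [([233.5, 268.4], 0.61)] [([169.8, 257.3, 126.9, 37.9], 0.77)]
light_bar [([217.6, 246.7], 0.67)] [([128.3, 199.2, 185.8, 99.5], 0.57)]
loaded [([268.0, 274.3], 0.66)] [([256.7, 258.6, 31.1, 33.2], 0.76)]
tray [([418.8, 259.9], 0.66), ([392.0, 301.5], 0.2)] [([361.0, 214.4, 119.3, 112.8], 0.74), ([187.3, 255.1, 23.8, 21.6], 0.25)]
tape_roll [([303.4, 194.5], 0.85)] [([284.3, 174.3, 36.3, 37.9], 0.68)]
screwdriver [] [([322.2, 267.6, 15.6, 80.7], 0.88)]
```

View pics/scene0.png

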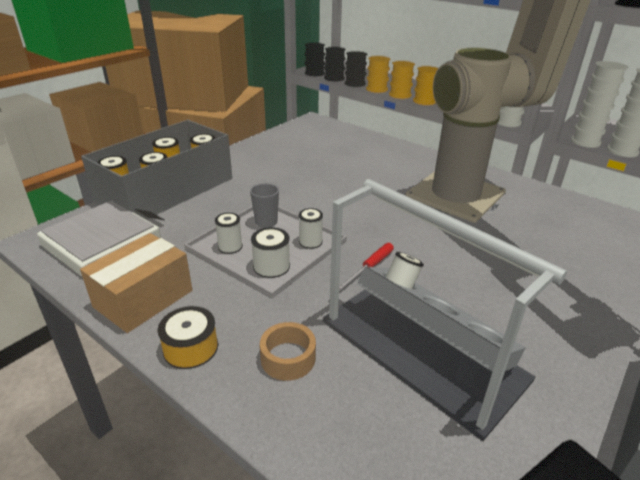

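View pics/top0.png

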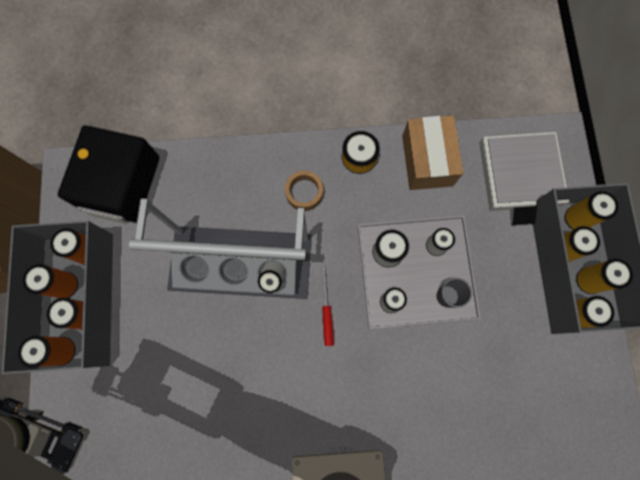

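The tray holds the cup at top image (454,292), the wide spool at (392,246) and the narrow spools at (444,238) and (395,299). The carrier's empty wells are at (195,268) and (233,271), with the loaded spool at (270,280). Next I'll get metric positions.

```bash
python3 - <<'E'
from h import *
import glob
d=bot.capture('top'); np.savez('top.npz',**{k:d[k] for k in d}); s=bot.capture('scene'); np.savez('scene.npz',**{k:s[k] for k in s})
save('t1',d)
im=d['img']
for n,(u,v) in dict(A=(444,238),B=(395,299),big=(392,246)).items():
    r=22
    sub=im[v-r:v+r,u-r:u+r].min(2); m=(sub>200).astype(np.uint8)
    k,l,st,c=cv2.connectedComponentsWithStats(m)
    for i in range(1,k):
        if st[i,4]>30:
            uv=c[i]+[u-r,v-r]; print(n,uv,st[i],onz(d,uv,.084).round(4))
# place_of origins at z=.044 and 0.0475
for n,uv,z in [('A',(437.9,242.9),.044),('B',(390.9,299.5),.044),('cup',(449.9,297.5),.004),('car',(233.5,268.4),.055),('bar',(217.6,246.7),.27),('loaded',(268,274.3),.095),('w1',(193.4,269.2),.095),('w2',(232,274.4),.095),('tape',(303.4,194.5),0)]:
    print(n,onz(d,uv,z).round(4))
for n,uv,z in [('A',(230.7,231.8),.044),('B',(311.4,225.9),.044),('car',(432.2,323.7),.055),('bar',(448.8,225.7),.27),('tape',(286.4,356.7),0)]:
    print('scene',n,onz(s,uv,z).round(4))
# tray corners
for uv in [(360,226),(463,218),(478,318),(370,328)]: print('tray',onz(d,uv,.016).round(4))
for n,uv in dict(l=(131,245),r=(304,254)).items(): print('bar',n,onz(d,uv,.27).round(4))
cv2.imwrite('pics/car_t.png',cv2.resize(im[190:350,110:350,::-1],None,fx=3.3,fy=3.3,interpolation=cv2.INTER_CUBIC))
cv2.imwrite('pics/tray_t.png',cv2.resize(im[200:340,310:490,::-1],None,fx=4,fy=4,interpolation=cv2.INTER_CUBIC))
E
```

```text
A [ 0.5943 -0.2928  0.044 ]
B [ 0.4603 -0.1596  0.044 ]
cup [ 0.4581 -0.3161  0.004 ]
car [0.564  0.2249 0.055 ]
bar [0.5742 0.2182 0.27  ]
loaded [0.5368 0.1356 0.095 ]
w1 [0.562  0.3143 0.095 ]
w2 [0.5427 0.2219 0.095 ]
tape [0.7614 0.0403 0.    ]
scene A [ 0.5923 -0.2997  0.044 ]
scene B [ 0.4506 -0.1703  0.044 ]
scene car [0.5728 0.2182 0.055 ]
scene bar [0.5763 0.2152 0.27  ]
scene tape [0.7643 0.0306 0.    ]
tray [ 0.6594 -0.1025  0.016 ]
tray [ 0.6615 -0.3737  0.016 ]
tray [ 0.4012 -0.3766  0.016 ]
tray [ 0.3956 -0.1043  0.016 ]
bar l [0.5906 0.3968 0.27  ]
bar r [0.5461 0.0414 0.27  ]
```

View pics/car_t.png

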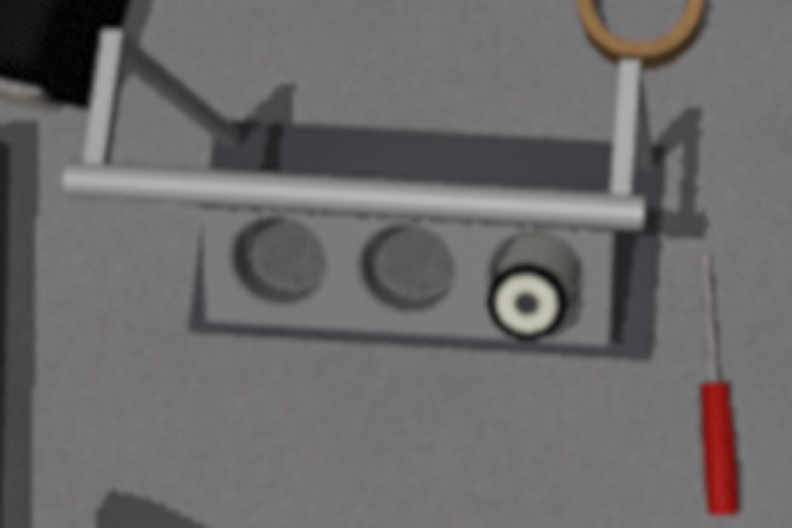

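View pics/tray_t.png

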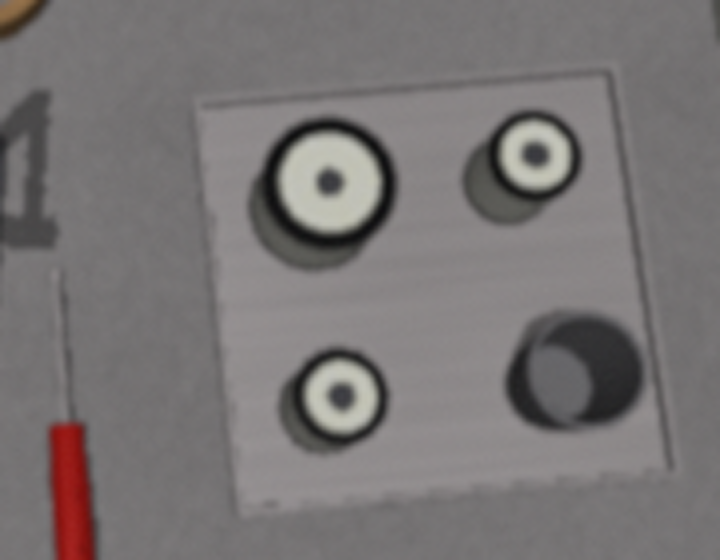

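Hole centres in the top image: A (443.8,238.5), B (395.2,299), loaded top (269.7,281.5). I'll get matching points from the scene camera and fit the carrier pose.

```bash
python3 - <<'E'
from h import *
s=np.load('scene.npz'); im=s['img']
cv2.imwrite('pics/car_s.png',cv2.resize(im[170:400,320:580,::-1],None,fx=3,fy=2.6,interpolation=cv2.INTER_CUBIC))
cv2.imwrite('pics/tray_s.png',cv2.resize(im[180:300,180:350,::-1],None,fx=4.5,fy=4.5,interpolation=cv2.INTER_CUBIC))
E
```

```text
(no output)
```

View pics/car_s.png

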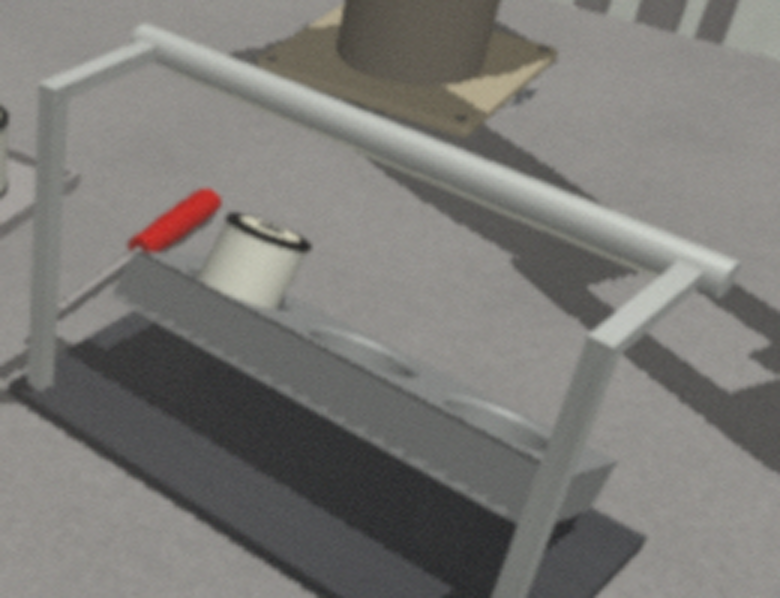

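View pics/tray_s.png

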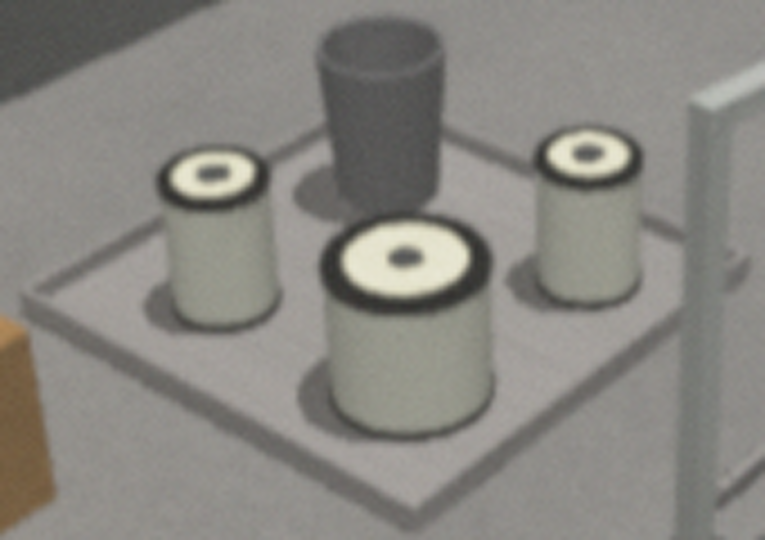

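```bash
cat > fit.py <<'E'
from h import *
from scipy.optimize import least_squares
t=np.load('top.npz'); s=np.load('scene.npz')
tz=lambda p:np.array([110+p[0]/3.3-.35,190+p[1]/3.3-.35])
sz=lambda p:np.array([320+p[0]/3-.33,170+p[1]/2.6-.3])
c,n=np.cos(np.radians(30)),.5
def Rc(yaw):
    a=np.radians(yaw); Rz=np.array([[np.cos(a),-np.sin(a),0],[np.sin(a),np.cos(a),0],[0,0,1]])
    return Rz@np.array([[c,0,-n],[0,1,0],[n,0,c]]),Rz
obs=[]
for im,p,kind,l in [(t,tz((281,259)),'c',(0,.095,.038)),(t,tz((409,267)),'c',(0,0,.038)),(t,tz((527,302)),'c',(0,-.095,.086)),
  (t,tz((64,180)),'b',(0,.18,.27)),(t,tz((644,212)),'b',(0,-.18,.27)),(t,tz((203,321)),'c',(-.05,.15,.038)),(t,tz((612,344)),'c',(-.05,-.15,.038)),
  (s,sz((145,38)),'b',(0,-.18,.27)),(s,sz((730,280)),'b',(0,.18,.27)),(s,sz((268,231)),'c',(0,-.095,.086)),(s,sz((132,255)),'c',(.05,-.15,.038))]:
    obs.append((im,p,kind,np.array(l)))
def P(q,kind,l):
    R,Rz=Rc(q[2])
    if kind=='c': return np.array([q[0],q[1],.055])+R@l
    return np.array([q[0],q[1],0])+Rz@l
def f(q): return np.concatenate([proj(im,P(q,k,l))-p for im,p,k,l in obs])
if __name__=='__main__':
    r=least_squares(f,[.57,.22,-5],loss='soft_l1',x_scale=[.01,.01,1]); print(r.x); print(r.fun.reshape(-1,2).round(1))
    for y in (.095,0,-.095): print('seat',P(r.x,'c',np.array([0,y,.046])).round(4))
    def tri(a,ua,b,ub):
        o1,v1=ray(a,ua);o2,v2=ray(b,ub); A=np.stack([v1,-v2],1); k=np.linalg.lstsq(A,o2-o1,rcond=None)[0]
        return (o1+v1*k[0]).round(4),(o2+v2*k[1]).round(4)
    for nme,ut,us in [('A',(443.4,238.1),(227.2,218.3)),('B',(394.9,298.6),(310.3,213.9))]:
        print(nme,onz(t,ut,.084).round(4),onz(s,us,.084).round(4),tri(t,ut,s,us))
E
python3 fit.py
python3 - <<'E'
from h import *
t=np.load('top.npz')
for p in [(196,103),(608,70),(672,468),(240,513)]: print(onz(t,(310+p[0]/4-.4,200+p[1]/4-.4),.016).round(4))
d=bot.capture('wrist'); save('w0',d); print(d['intrinsics'],np.round(d['T_tool_cam'],3))
E
```

```text
[ 0.57063345  0.21758468 -7.35403641]
[[-0.6  0.7]
 [-0.4  0.5]
 [ 0.3 -0.3]
 [ 2.3 -0.7]
 [ 0.3 -0.7]
 [ 1.4 -0.3]
 [-0.7 -0.3]
 [-1.1  0.3]
 [ 0.5  0.1]
 [ 1.1 -0.6]
 [ 1.  -1.2]]
seat [0.56   0.3147 0.0948]
seat [0.5478 0.2205 0.0948]
seat [0.5357 0.1263 0.0948]
A [ 0.5974 -0.2975  0.084 ] [ 0.5977 -0.3004  0.084 ] (array([ 0.5973, -0.2975,  0.0842]), array([ 0.5987, -0.2991,  0.085 ]))
B [ 0.4583 -0.1635  0.084 ] [ 0.4597 -0.1663  0.084 ] (array([ 0.4583, -0.1636,  0.0837]), array([ 0.46  , -0.1661,  0.0842]))
[ 0.6614 -0.099   0.016 ]
[ 0.6642 -0.3704  0.016 ]
[ 0.4047 -0.3761  0.016 ]
[ 0.3961 -0.1034  0.016 ]
[[371.64829954   0.         319.02370122]
 [  0.         371.64829954 238.59843287]
 [  0.           0.           1.        ]] [[ 0.     0.268 -0.963  0.02 ]
 [ 1.    -0.     0.     0.   ]
 [ 0.    -0.963 -0.268 -0.072]
 [ 0.     0.     0.     1.   ]]
```

View pics/w0.png

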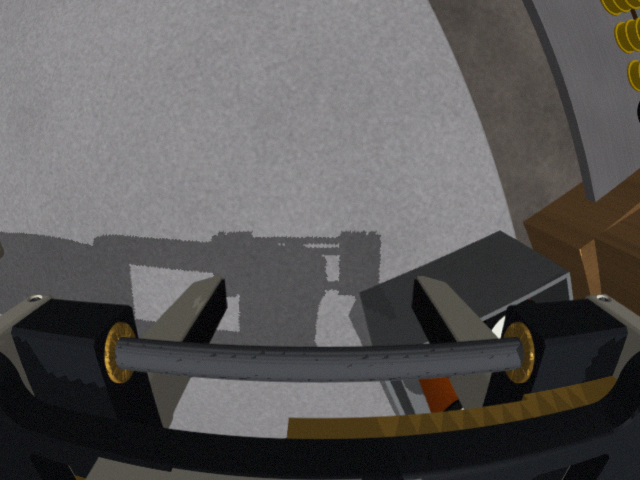

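Only x-turns are possible, so the tool always stays vertical. My plan has these steps:
1. Grip each spool near its top, with the jaws along the carrier's y.
2. Tip it in the pads by dragging its foot against the near tray wall.
3. Insert it along the well axis from the robot's side, keeping clear of the bar.
4. Right it and press it home with the closed fingers.

```bash
cat >> h.py <<'E'
CO=np.array([.5706,.2176]); CY=-7.35
def go(gx,gy,gz,yaw=CY,st=None):
    "shift to bring grasp point to world (gx,gy,gz)"
    s=st or bot.read_state(); R=np.array(s['ee_rot']); 
    tgt=np.array([gx,gy,gz+.167]); d=R.T@(tgt-s['eef_pos'])
    cur=np.degrees(np.arctan2(R[1,2],R[0,2]))
    print('shift',d.round(4),'turn',round(-(yaw-cur),2))
def grasp(s=None):
    s=s or bot.read_state(); R=np.array(s['ee_rot']); return (s['eef_pos']+R[:,0]*.167)
def car(x,y,z):  # level carrier frame (yawed) -> world
    a=np.radians(CY); return np.array([CO[0]+x*np.cos(a)-y*np.sin(a), CO[1]+x*np.sin(a)+y*np.cos(a), z])
def inv(p):
    a=np.radians(CY); d=np.array(p[:2])-CO; return np.array([d[0]*np.cos(a)+d[1]*np.sin(a),-d[0]*np.sin(a)+d[1]*np.cos(a),p[2]])
def rep():
    s=bot.read_state(); R=s['ee_rot']; print('t',round(s['time_s'],2),'grasp',grasp(s).round(4),'car',inv(grasp(s)).round(4),'yaw',round(np.degrees(np.arctan2(R[1,2],R[0,2])),2),'F',np.round(s['wrist_force'],1),'gap',round(s['finger_gap'],3),'j',np.round(s['joints'],0))
E
python3 -c "
from h import *
rep(); go(.456,-.165,.16)"
```

```text
t 2.25 grasp [0.2445 0.5479 0.2377] car [-0.3657  0.2859  0.2377] yaw -24.05 F [-0.7 -0.1 -0.2] gap 1.001 j [61.  7. 85. -0. 87. -5.]
shift [ 0.0778 -0.5648  0.4837] turn -16.7
```

servo_tool:
  motion:
    - [1, 0, -0.03, 0.026, -2]
    - [1, 0, -0.068, 0.058, -5]
    - [1, 0, -0.106, 0.09, -8]
    - [1, 0, -0.144, 0.123, -11]
    - [1, 0, -0.182, 0.155, -14]
    - [1, 0, -0.22, 0.188, -16.7]
    - [1, 0, -0.258, 0.221, -16.7]
    - [1, 0, -0.296, 0.253, -16.7]
    - [1, 0, -0.334, 0.286, -16.7]
    - [1, 0, -0.372, 0.318, -16.7]

```text
time_s: 3.25
eef_pos: [0.3832, 0.077, 0.4052]
ee_rot: [[0.002, 0.128, 0.992], [0.0, 0.992, -0.128], [-1.0, 0.0, 0.002]]
wrist_force: [0.9, 0.0, 0.5]
finger_gap: 0.997
```

```bash
python3 -c "
from h import *
rep(); go(.456,-.165,.15)"
```

```text
t 3.25 grasp [0.3834 0.077  0.2382] car [-0.1676 -0.1633  0.2382] yaw -7.34 F [0.9 0.  0.5] gap 0.997 j [  4. -27. 116.   0.  91. -79.]
shift [ 0.0883 -0.2308  0.103 ] turn 0.01
```

servo_tool:
  motion:
    - [1, 0.008, -0.034, 0.015, 0]
    - [1, 0.018, -0.07, 0.031, 0]
    - [1, 0.03, -0.106, 0.047, 0]
    - [1, 0.042, -0.142, 0.063, 0]
    - [1, 0.055, -0.175, 0.078, 0]
    - [1, 0.07, -0.205, 0.092, 0]
    - [1, 0.08, -0.222, 0.099, 0]
    - [1, 0.087, -0.229, 0.103, 0]
    - [1, 0.087, -0.23, 0.103, 0]
    - [1, 0.087, -0.23, 0.103, 0]

```text
time_s: 4.25
eef_pos: [0.4559, -0.1618, 0.318]
ee_rot: [[-0.0, 0.128, 0.992], [0.0, 0.992, -0.128], [-1.0, 0.0, -0.0]]
wrist_force: [0.1, 0.4, 0.4]
finger_gap: 0.997
```

```bash
python3 -c "
from h import *
rep(); go(.456,-.165,.074)
s=bot.read_state(); d=bot.capture('wrist'); save('w1',d)
R=s['ee_rot'];T=np.array(d['T_tool_cam']);K=d['intrinsics']
for P in [(.459,-.165,.084),(.456,-.165,.084)]:
    p=np.linalg.inv(T)@np.append(R.T@(np.array(P)-s['eef_pos']),1); q=np.array([p[0],-p[1],-p[2]]); th=np.arctan2(np.hypot(q[0],q[1]),q[2]); ph=np.arctan2(q[1],q[0]); print(K[0,2]+K[0,0]*th*np.cos(ph),K[1,2]+K[0,0]*th*np.sin(ph))
"
```

```text
t 4.25 grasp [ 0.4559 -0.1617  0.151 ] car [-0.0653 -0.3909  0.151 ] yaw -7.34 F [0.1 0.4 0.4] gap 0.997 j [ -26.   -7.  109.    0.   78. -108.]
shift [ 0.077  -0.0032  0.0005] turn 0.01
315.4893550129914 263.70475554954675
314.8440874577838 259.087468063704
```

View pics/w1.png

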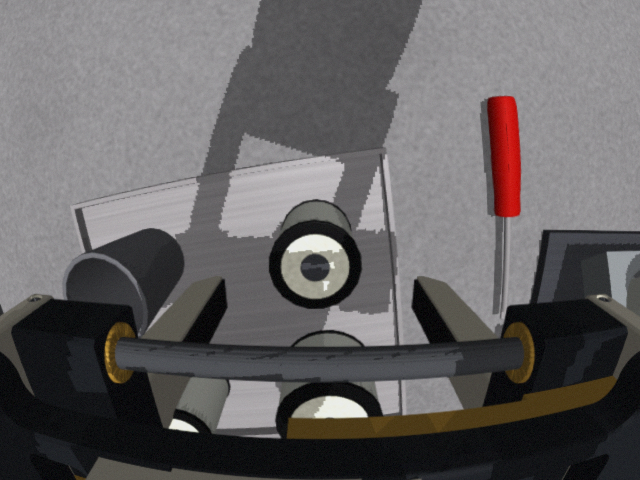

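The hole shows at (315.5,266), which matches the prediction to about 1.5 mm (x≈0.460, y≈−0.165). Descending to grip.

servo_tool:
  motion:
    - [1, 0.012, -0.001, 0, 0]
    - [1, 0.03, -0.003, 0, 0]
    - [1, 0.05, -0.003, 0, 0]
    - [1, 0.067, -0.003, 0, 0]
    - [1, 0.077, -0.003, 0, 0]
    - [1, 0.077, -0.003, 0, 0]
    - [-1, 0.077, -0.003, 0, 0]
    - [-1, 0.077, -0.003, 0, 0]
    - [-1, 0.077, -0.003, 0, 0]
    - [-1, 0.077, -0.003, 0, 0]

```text
time_s: 5.3
eef_pos: [0.4558, -0.1655, 0.2415]
ee_rot: [[0.001, 0.128, 0.992], [-0.001, 0.992, -0.128], [-1.0, -0.0, 0.001]]
wrist_force: [-0.2, 0.6, -0.6]
finger_gap: 0.704
```

```bash
python3 -c "
from h import *
rep()"
```

```text
t 5.3 grasp [ 0.456  -0.1656  0.0745] car [-0.0646 -0.3947  0.0745] yaw -7.35 F [-0.2  0.6 -0.6] gap 0.704 j [ -26.   -2.  113.   -0.   69. -109.]
```

servo_tool:
  motion:
    - [-1, 0, 0, 0, 0]
    - [-1, 0, 0, 0, 0]
    - [-1, 0, 0, 0, 0]
    - [-1, 0, 0, 0, 0]
    - [-1, -0.004, 0, 0, 0]
    - [-1, -0.007, 0, 0, 0]
    - [-1, -0.007, 0, -0.008, 0]
    - [-1, -0.007, 0, -0.018, 0]
    - [-1, -0.007, 0, -0.028, 0]
    - [-1, -0.007, 0, -0.034, 0]

```text
time_s: 6.3
eef_pos: [0.4214, -0.1609, 0.2481]
ee_rot: [[0.003, 0.128, 0.992], [-0.0, 0.992, -0.128], [-1.0, 0.0, 0.003]]
wrist_force: [6.1, 0.1, -1.3]
finger_gap: 0.618
```

```bash
python3 -c "
from h import *
rep()"
```

```text
t 6.3 grasp [ 0.4219 -0.1609  0.0811] car [-0.0991 -0.3944  0.0811] yaw -7.37 F [ 6.1  0.1 -1.3] gap 0.618 j [ -27.   -8.  118.    0.   70. -110.]
```

Grip is 57.5 mm wide and the wall contact shows as 6 N. Tipping now.

servo_tool:
  motion:
    - [-1, -0.001, 0, -0.005, 0]
    - [-1, -0.002, 0, -0.012, 0]
    - [-1, -0.003, 0, -0.019, 0]
    - [-1, -0.003, 0, -0.026, 0]
    - [-1, -0.003, 0, -0.033, 0]
    - [-1, -0.003, 0, -0.04, 0]
    - [-1, -0.003, 0, -0.046, 0]
    - [-1, -0.003, 0, -0.046, 0]
    - [-1, -0.02, 0, -0.044, 0]
    - [-1, -0.05, 0, -0.04, 0]

```text
time_s: 7.3
eef_pos: [0.3805, -0.1551, 0.2953]
ee_rot: [[-0.007, 0.128, 0.992], [0.003, 0.992, -0.128], [-1.0, 0.003, -0.007]]
wrist_force: [0.4, -0.6, -2.7]
finger_gap: 0.608
```

```bash
python3 -c "
from h import *
rep()
d=bot.capture('scene'); save('s2',d); cv2.imwrite('pics/s2z.png',cv2.resize(d['img'][130:280,220:400,::-1],None,fx=4,fy=4,interpolation=cv2.INTER_CUBIC))
d=bot.capture('wrist'); save('w2',d)
"
```

```text
t 7.3 grasp [ 0.3794 -0.1545  0.1283] car [-0.142  -0.3935  0.1283] yaw -7.37 F [ 0.4 -0.6 -2.7] gap 0.608 j [ -29.  -19.  121.   -0.   78. -112.]
```

View pics/s2z.png

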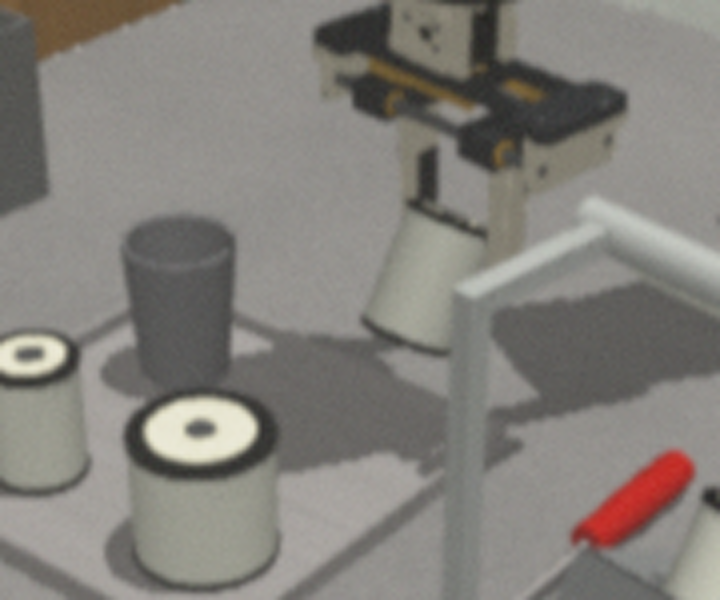

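View pics/w2.png

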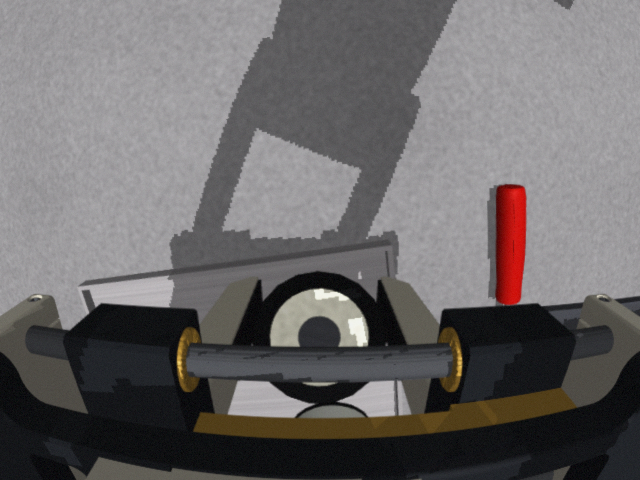

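```bash
cat > ov.py <<'E'
from h import *
def wproj(d,s,P):
    R=np.array(s['ee_rot']);T=np.array(d['T_tool_cam']);K=d['intrinsics']
    p=np.linalg.inv(T)@np.append(R.T@(np.array(P)-s['eef_pos']),1); q=np.array([p[0],-p[1],-p[2]]); th=np.arctan2(np.hypot(q[0],q[1]),q[2]); ph=np.arctan2(q[1],q[0]); return np.array([K[0,2]+K[0,0]*th*np.cos(ph),K[1,2]+K[0,0]*th*np.sin(ph)])
def ring(s,th,off,a,end):
    R=np.array(s['ee_rot']); th=np.radians(th)
    ax=np.array([-np.cos(th),0,-np.sin(th)]); u=np.array([-np.sin(th),0,np.cos(th)]); y=np.array([0,1,0])
    piv=np.array([.167,0,off]); c=piv+ax*(end-a)
    return [s['eef_pos']+R@(c+.029*(np.cos(f)*u+np.sin(f)*y)) for f in np.linspace(0,2*np.pi,40)]
E
cat > ovrun.py <<'E'
import sys
from ov import *
tag=sys.argv[1]; ths=[float(x) for x in sys.argv[2].split(',')]; a=float(sys.argv[3]); off=float(sys.argv[4]); 
s=bot.read_state()
w=bot.capture('wrist'); sc=bot.capture('scene')
col=[(0,0,255),(0,255,0),(255,128,0),(255,0,255)]
rows=[]
for d,pf,box in [(sc,lambda P:proj(sc,P),None),(w,lambda P:wproj(w,s,P),None)]:
    c=pf(ring(s,35,off,a,0)[0]); r=70 if d is w else 35; f=5 if d is w else 10
    if d is w: r=90; f=3
    else: r=38; f=7
    x0,y0=int(c[0]-r),int(c[1]-r); x0=min(max(x0,0),640-2*r); y0=min(max(y0,0),480-2*r)
    im=cv2.resize(np.ascontiguousarray(d['img'][y0:y0+2*r,x0:x0+2*r,::-1]),None,fx=f,fy=f,interpolation=cv2.INTER_CUBIC)
    for t,cc in zip(ths,col):
        for e in (.04,-.04):
            if d is w and e<0: continue
            pts=np.array([(pf(P)-[x0,y0])*f+f/2 for P in ring(s,t,off,a,e)])
            cv2.polylines(im,[pts.astype(np.int32)],True,cc,1)
    cv2.imwrite(f'pics/{tag}_{"w" if d is w else "s"}.png',im)
E
python3 ovrun.py o1 30,38,46 .03 .004
```

```text
(no output)
```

View pics/o1_s.png

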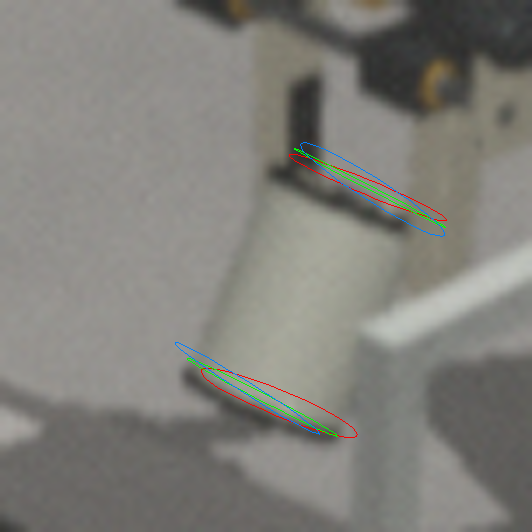

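View pics/o1_w.png

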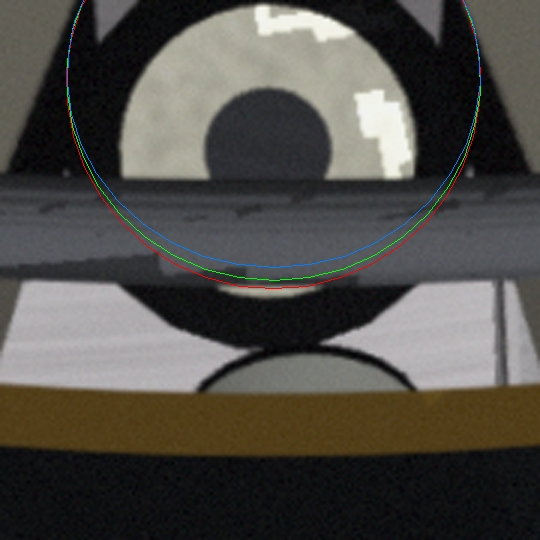

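```bash
cat > fitgrip.py <<'E'
from ov import *
from scipy.optimize import least_squares
def fit(s,sc,w,top_s,bot_s,hole_w):
    def cen(q,e):
        th,off,a,y=q; R=np.array(s['ee_rot']); t=np.radians(th); ax=np.array([-np.cos(t),0,-np.sin(t)])
        return s['eef_pos']+R@(np.array([.167,y,off])+ax*(e-a))
    def f(q):
        r=[proj(sc,cen(q,.04))-top_s,proj(sc,cen(q,-.04))-bot_s]
        if hole_w is not None: r.append((wproj(w,s,cen(q,.04))-hole_w)*.5)
        return np.concatenate(r)
    r=least_squares(f,[35,.004,.03,0],x_scale=[5,.005,.005,.002]); print('theta,off,a,y',r.x.round(4),'res',r.fun.round(1)); return r.x
E
python3 - <<'E'
from fitgrip import *
s=bot.read_state(); w=bot.capture('wrist'); sc=bot.capture('scene')
c=proj(sc,ring(s,35,.004,.03,0)[0]); x0,y0=int(c[0]-38),int(c[1]-38)
g=lambda p:np.array([x0+p[0]/7-.4,y0+p[1]/7-.4])
fit(s,sc,w,g((338,199)),g((264,407)),np.array([319.5,335]))
E
```

```text
theta,off,a,y [ 2.91954e+01  1.45000e-02  3.01000e-02 -9.00000e-04] res [ 1.5 -0.3 -0.1  0.9 -0.4  0.3]
```

```bash
python3 - <<'E'
from h import *
rep()
p=car(-.0825,.0959,.2428); print(p); go(p[0],p[1],p[2])
p=car(-.0825,.0959,.1728); print(p); go(p[0],p[1],p[2])
E
```

```text
t 7.6 grasp [ 0.3811 -0.1553  0.129 ] car [-0.1403 -0.3941  0.129 ] yaw -7.35 F [ 0.3 -0.5 -3.4] gap 0.603 j [ -29.  -19.  121.   -0.   78. -112.]
[0.50104639 0.32326624 0.2428    ]
shift [-0.1135  0.4903  0.057 ] turn -0.0
[0.50104639 0.32326624 0.1728    ]
shift [-0.0435  0.4902  0.0572] turn -0.0
```

```bash
python3 - <<'E'
from h import *
for i in range(2):
    d=bot.capture('wrist'); print(bot.read_state()['finger_gap'],bot.read_state()['time_s'])
    g=d['img'][285:350,290:350].astype(float).mean(2); m=(g<95); ys,xs=np.nonzero(m); print(xs.mean()+290,ys.mean()+285,m.sum())
save('w3',d)
E
```

```text
0.6050270555147728 7.65
319.1161676646707 323.5766467065868 1670
0.606548290289526 7.7
319.08014354066984 323.57535885167465 1672
```

View pics/w3.png

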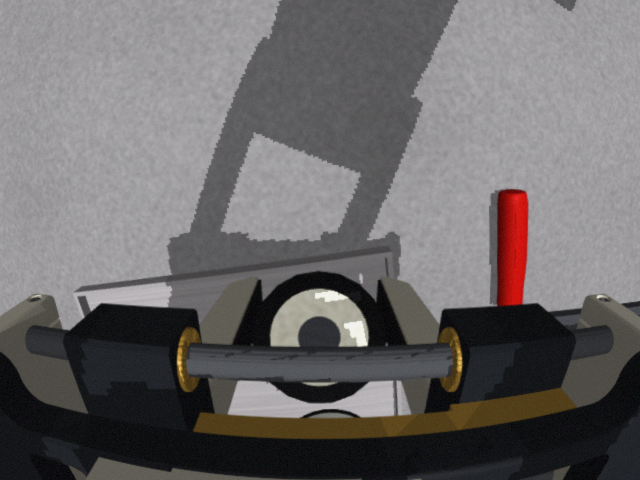

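Grip is stable: the hole is still at (320,335). The spool is held tilted about 29° and 14 mm forward of the pads, which helps bar clearance. Carrying it to the far well at moderate speed.

servo_tool:
  motion:
    - [-1, -0.02, 0, 0, 0]
    - [-1, -0.05, 0.01, 0, 0]
    - [-1, -0.08, 0.03, 0, 0]
    - [-1, -0.105, 0.06, 0, 0]
    - [-1, -0.113, 0.095, 0, 0]
    - [-1, -0.113, 0.135, 0, 0]
    - [-1, -0.113, 0.175, 0, 0]
    - [-1, -0.113, 0.215, 0.005, 0]
    - [-1, -0.113, 0.255, 0.01, 0]
    - [-1, -0.113, 0.295, 0.015, 0]

```text
time_s: 8.7
eef_pos: [0.4346, 0.1365, 0.4096]
ee_rot: [[-0.001, 0.128, 0.992], [-0.0, 0.992, -0.128], [-1.0, -0.001, -0.001]]
wrist_force: [1.2, -0.9, -2.6]
finger_gap: 0.605
```

servo_tool:
  motion:
    - [-1, 0, 0.04, 0.007, 0]
    - [-1, 0, 0.08, 0.014, 0]
    - [-1, 0, 0.115, 0.021, 0]
    - [-1, 0.005, 0.145, 0.028, 0]
    - [-1, 0.015, 0.17, 0.035, 0]
    - [-1, 0.03, 0.185, 0.041, 0]
    - [-1, 0.045, 0.193, 0.042, 0]
    - [-1, 0.06, 0.195, 0.042, 0]
    - [-1, 0.07, 0.195, 0.042, 0]
    - [-1, 0.07, 0.195, 0.042, 0]

```text
time_s: 9.7
eef_pos: [0.5006, 0.3218, 0.3381]
ee_rot: [[-0.004, 0.128, 0.992], [-0.002, 0.992, -0.128], [-1.0, -0.003, -0.003]]
wrist_force: [-0.2, -0.6, -2.7]
finger_gap: 0.608
```

```bash
python3 - <<'E'
from ov import *
rep()
s=bot.read_state(); w=bot.capture('wrist'); save('w4',w); sc=bot.capture('scene'); save('s4',sc); t=bot.capture('top')
cv2.imwrite('pics/s4z.png',cv2.resize(sc['img'][150:350,350:550,::-1],None,fx=3,fy=3,interpolation=cv2.INTER_CUBIC))
cv2.imwrite('pics/t4z.png',cv2.resize(t['img'][180:310,120:320,::-1],None,fx=4,fy=4,interpolation=cv2.INTER_CUBIC))
E
```

```text
t 9.7 grasp [0.4999 0.3214 0.1711] car [-0.0834  0.0939  0.1711] yaw -7.38 F [-0.2 -0.6 -2.7] gap 0.608 j [ 28.   9.  91.  -0.  81. -55.]
```

View pics/s4z.png

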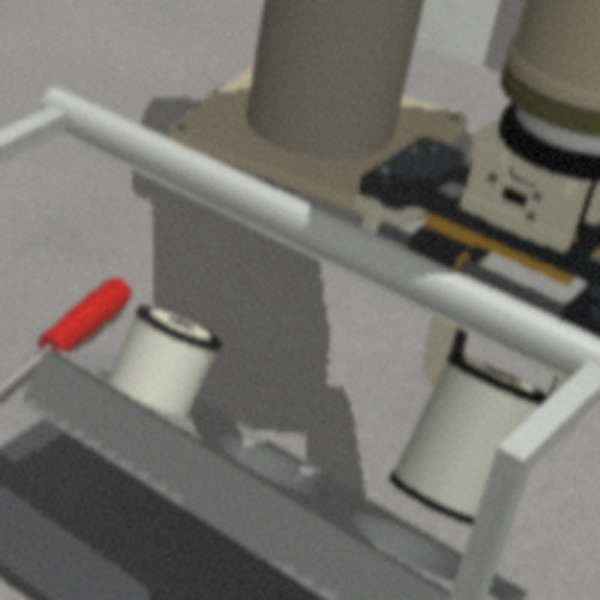

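View pics/t4z.png

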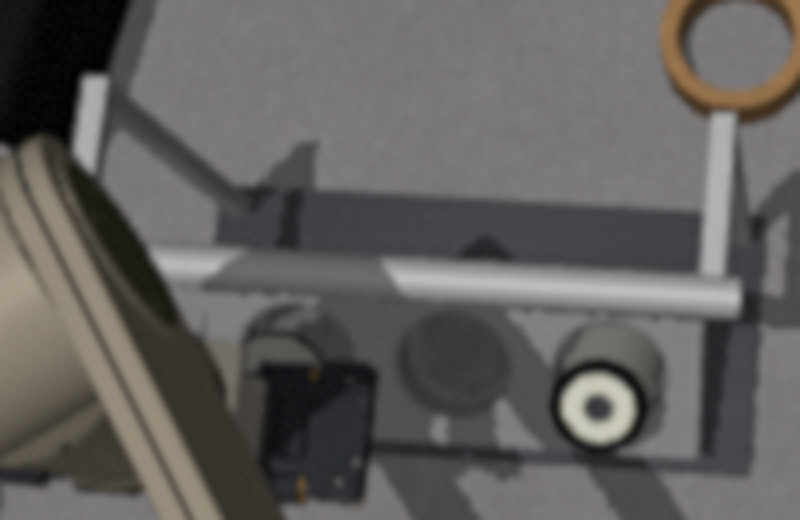

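View pics/w4.png

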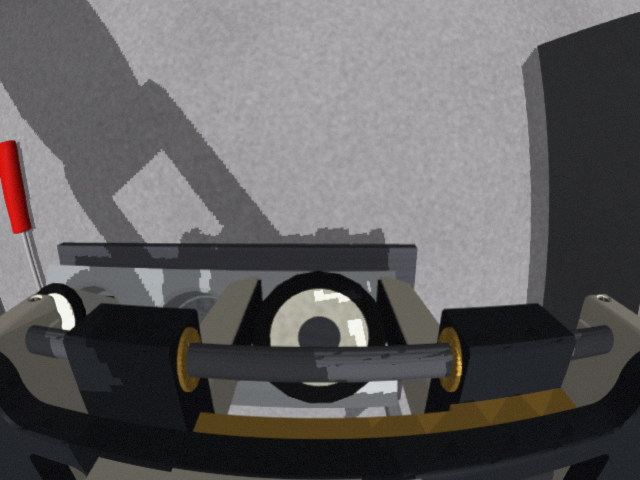

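```bash
python3 - <<'E'
from fitgrip import *
from fit import P
s=bot.read_state(); w=bot.capture('wrist'); sc=bot.capture('scene')
q=fit(s,sc,w,np.array([516.3,276.3]),np.array([494.3,316.3]),np.array([319.5,335]))
Q=[.5706,.2176,-7.35]
for y in (.095,):
  for z in (.066,.146): print(proj(sc,P(Q,'c',np.array([0,y,z]))).round(1))
# overlay expected outline at d=60 and mouths
im=sc['img'][:,:,::-1].copy(); im=cv2.resize(im[150:380,340:560],None,fx=3.4,fy=2.6*1,interpolation=cv2.INTER_CUBIC)
def pl(y,z,r,c):
    pts=[]
    for f in np.linspace(0,6.283,50):
        p=proj(sc,P(Q,'c',np.array([r*np.cos(f),y+r*np.sin(f),z]))); pts.append([(p[0]-340+.5)*3.4,(p[1]-150+.5)*2.6])
    cv2.polylines(im,[np.array(pts,np.int32)],True,c,1)
for y in (0.095,0,-.095): pl(y,.038,.037,(0,255,0))
pl(-.095,.086,.029,(0,0,255)); pl(.095,.066,.029,(0,0,255)); pl(.095,.146,.029,(0,0,255))
cv2.imwrite('pics/o5.png',im)
E
```

```text
theta,off,a,y [ 3.21887e+01  1.47000e-02  2.97000e-02 -5.00000e-04] res [-0.1 -1.1  0.1  1.1  0.  -0. ]
[495.1 318.1]
[516.3 276.1]
```

View pics/o5.png

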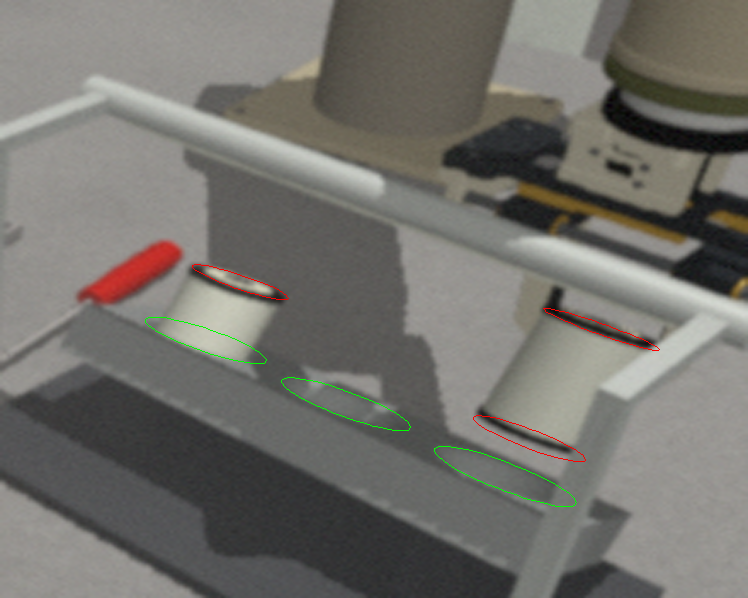

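Alignment is good: the held spool's outline matches the target within about 2 mm. Inserting along the well axis.

servo_tool:
  motion:
    - [-1, 0.004, 0.0005, 0.0025, 0]
    - [-1, 0.009, 0.001, 0.0055, 0]
    - [-1, 0.014, 0.0015, 0.0085, 0]
    - [-1, 0.019, 0.0015, 0.0115, 0]
    - [-1, 0.024, 0.0015, 0.0145, 0]
    - [-1, 0.028, 0.0015, 0.017, 0]
    - [-1, 0.031, 0.0015, 0.019, 0]
    - [-1, 0.034, 0.0015, 0.021, 0]
    - [-1, 0.037, 0.0015, 0.0225, 0]
    - [-1, 0.037, 0.0015, 0.0225, 0]

```text
time_s: 10.95
eef_pos: [0.5239, 0.3213, 0.3032]
ee_rot: [[-0.001, 0.128, 0.992], [-0.0, 0.992, -0.128], [-1.0, -0.0, -0.001]]
wrist_force: [-1.1, 0.7, -2.5]
finger_gap: 0.605
```

```bash
python3 - <<'E'
from h import *
rep()
sc=bot.capture('scene'); w=bot.capture('wrist');save('w6',w)
cv2.imwrite('pics/s6.png',cv2.resize(sc['img'][180:350,380:560,::-1],None,fx=3.5,fy=3.5,interpolation=cv2.INTER_CUBIC))
E
```

```text
t 10.95 grasp [0.5238 0.3213 0.1362] car [-0.0597  0.0969  0.1362] yaw -7.36 F [-1.1  0.7 -2.5] gap 0.605 j [ 27.  14.  89.  -0.  77. -56.]
```

View pics/s6.png

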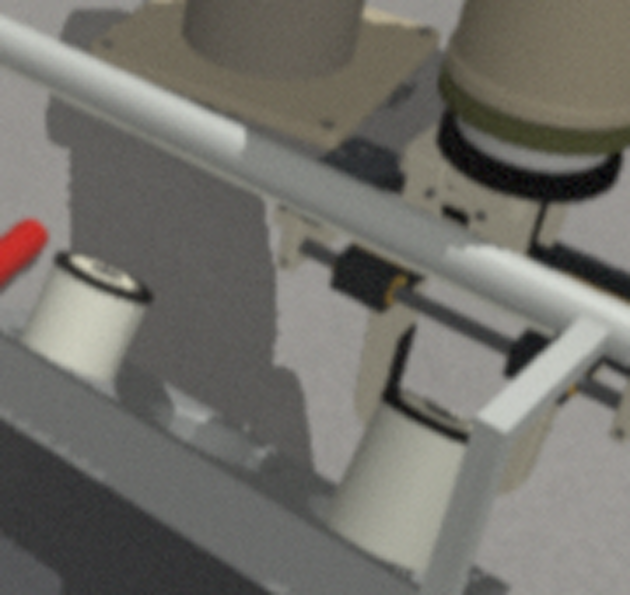

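View pics/w6.png

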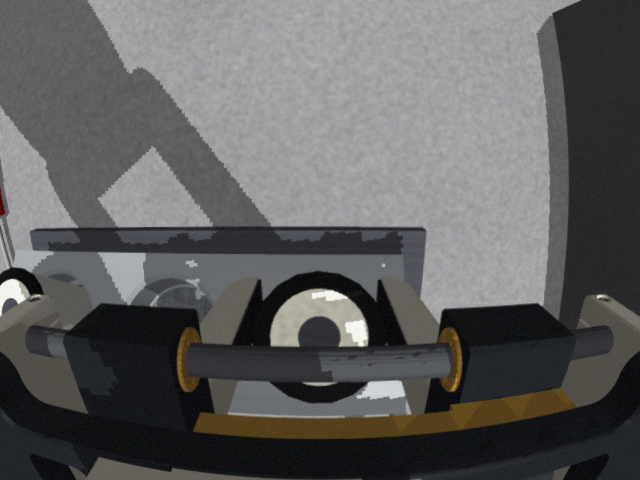

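servo_tool:
  motion:
    - [-1, 0.003, -0.001, 0.0015, 0]
    - [-1, 0.006, -0.001, 0.003, 0]
    - [-1, 0.009, -0.001, 0.0045, 0]
    - [-1, 0.012, -0.001, 0.006, 0]
    - [-1, 0.0135, -0.001, 0.0065, 0]
    - [-1, 0.0135, -0.001, 0.0065, 0]
    - [-1, 0.0135, -0.001, 0.0065, 0]
    - [-1, 0.0135, -0.001, 0.0065, 0]
    - [-1, 0.0135, -0.001, 0.0065, 0]
    - [-1, 0.0135, -0.001, 0.0065, 0]

```text
time_s: 12.05
eef_pos: [0.5302, 0.3196, 0.2904]
ee_rot: [[0.0, 0.128, 0.992], [0.0, 0.992, -0.128], [-1.0, 0.0, 0.0]]
wrist_force: [0.3, 0.2, -3.2]
finger_gap: 0.604
```

```bash
python3 - <<'E'
from h import *
rep()
E
```

```text
t 12.05 grasp [0.5303 0.3197 0.1234] car [-0.0531  0.0961  0.1234] yaw -7.35 F [ 0.3  0.2 -3.2] gap 0.604 j [ 26.  15.  89.  -0.  76. -56.]
```

servo_tool:
  motion:
    - [0.5, 0, 0, 0, 0]
    - [0.5, 0, 0, 0, 0]
    - [0.5, 0, 0, 0, 0]
    - [0.5, 0, 0, 0, 0]
    - [0.5, -0.01, 0, -0.006, 0]
    - [0.5, -0.03, 0, -0.018, 0]
    - [0.5, -0.05, 0, -0.03, 0]
    - [0.0, -0.07, 0, -0.042, 0]
    - [-1, -0.09, 0, -0.05, 0]
    - [-1, -0.09, 0, -0.05, 0]

```text
time_s: 13.05
eef_pos: [0.4804, 0.3268, 0.3848]
ee_rot: [[0.006, 0.127, 0.992], [0.003, 0.992, -0.127], [-1.0, 0.004, 0.005]]
wrist_force: [-0.2, 0.3, 0.8]
finger_gap: 0.542
```

```bash
python3 - <<'E'
from h import *
rep()
sc=bot.capture('scene'); w=bot.capture('wrist');save('w7',w)
cv2.imwrite('pics/s7.png',cv2.resize(sc['img'][180:350,380:560,::-1],None,fx=3.5,fy=3.5,interpolation=cv2.INTER_CUBIC))
E
```

```text
t 13.05 grasp [0.4813 0.3274 0.2178] car [-0.1026  0.0974  0.2178] yaw -7.3 F [-0.2  0.3  0.8] gap 0.542 j [ 29.   5.  90.   0.  85. -54.]
```

View pics/s7.png

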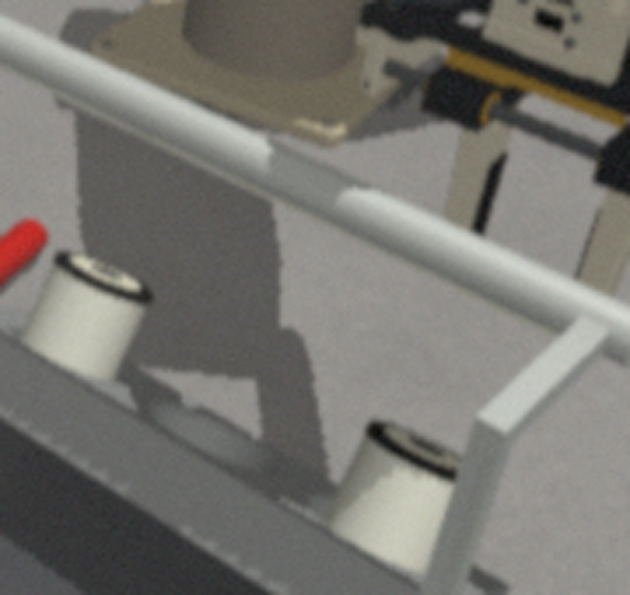

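View pics/w7.png

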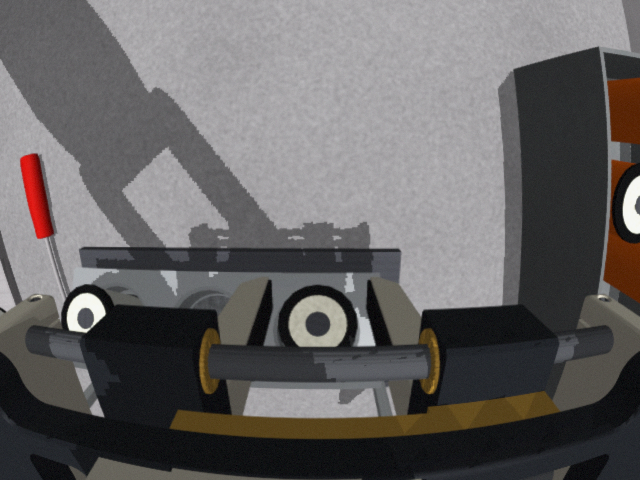

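```bash
cat > chk.py <<'E'
import sys
from fitgrip import *
from fit import P
Q=[.5706,.2176,-7.35]
def chk(tag):
    s=bot.read_state(); w=bot.capture('wrist'); sc=bot.capture('scene'); rep()
    for y in (.095,0,-.095):
        print(y,'hole wrist',wproj(w,s,P(Q,'c',np.array([0,y,.086]))).round(1),'d=10',wproj(w,s,P(Q,'c',np.array([0,y,.096]))).round(1),'scene',proj(sc,P(Q,'c',np.array([0,y,.086]))).round(1))
    im=cv2.resize(np.ascontiguousarray(sc['img'][180:360,370:560,::-1]),None,fx=4,fy=3.3,interpolation=cv2.INTER_CUBIC)
    for y in (.095,0,-.095):
        pts=[]
        for f in np.linspace(0,6.283,50):
            p=proj(sc,P(Q,'c',np.array([.029*np.cos(f),y+.029*np.sin(f),.086]))); pts.append([(p[0]-370+.5)*4,(p[1]-180+.5)*3.3])
        cv2.polylines(im,[np.array(pts,np.int32)],True,(0,0,255),1)
    cv2.imwrite(f'pics/{tag}.png',im); save(tag+'w',w)
chk(sys.argv[1])
E
python3 chk.py c1; python3 -c "
from h import *
p=car(-.053,.095,.150-.019+.02); go(*p)"
```

```text
t 13.25 grasp [0.4804 0.3256 0.212 ] car [-0.1033  0.0956  0.212 ] yaw -7.36 F [-0.2  0.6  0.3] gap 0.364 j [ 29.   5.  90.  -0.  84. -54.]
0.095 hole wrist [318.1 329.9] d=10 [318.  329.8] scene [500.3 307.7]
0 hole wrist [189.5 326.3] d=10 [184.9 325.9] scene [452.4 281.3]
-0.095 hole wrist [ 85.9 317.8] d=10 [ 79.1 317. ] scene [410.1 257.9]
shift [ 0.061  -0.0007  0.0502] turn -0.01
```

View pics/c1.png

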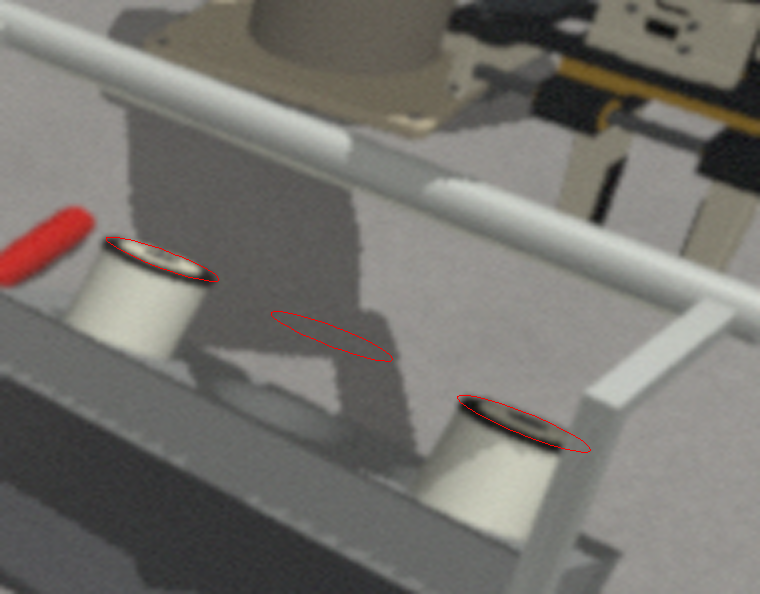

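View pics/c1w.png

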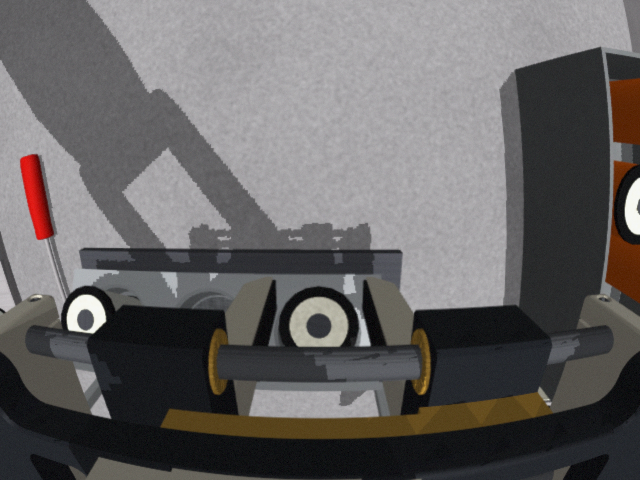

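The first spool slid home. Its top ring in the scene matches the seated prediction to about 1 px, and the loaded reference spool matches its own the same way. A vertical press at the x I can reach would tip it, so I'll leave it and recheck from the top camera. Next spool: I'll clear the bar sideways first.

servo_tool:
  motion:
    - [1, 0, -0.03, -0.01, 0]
    - [1, 0, -0.075, -0.02, 0]
    - [1, 0, -0.12, -0.02, 0]
    - [1, 0, -0.165, -0.02, 0]
    - [1, 0, -0.21, -0.02, 0]
    - [1, 0, -0.255, -0.02, 0]
    - [1, 0, -0.3, -0.02, 0]
    - [1, 0, -0.345, -0.02, 0]
    - [1, 0, -0.39, 0.0, 0]
    - [1, 0, -0.43, 0.02, 0]

```text
time_s: 14.25
eef_pos: [0.4449, -0.1054, 0.3792]
ee_rot: [[-0.001, 0.129, 0.992], [0.0, 0.992, -0.129], [-1.0, 0.0, -0.001]]
wrist_force: [0.1, 1.3, 0.4]
finger_gap: 1.0
```

```bash
python3 - <<'E'
from h import *
rep(); go(.594,-.298,.15)
t=bot.capture('top'); cv2.imwrite('pics/t8z.png',cv2.resize(t['img'][190:320,130:320,::-1],None,fx=4,fy=4,interpolation=cv2.INTER_CUBIC))
from fit import P
Q=[.5706,.2176,-7.35]
im=cv2.resize(np.ascontiguousarray(t['img'][190:320,130:320,::-1]),None,fx=4,fy=4,interpolation=cv2.INTER_CUBIC)
for y in (.095,0,-.095):
    pts=[]
    for f in np.linspace(0,6.283,50):
        p=proj(t,P(Q,'c',np.array([.029*np.cos(f),y+.029*np.sin(f),.086]))); pts.append((p-[130,190]+.5)*4)
    cv2.polylines(im,[np.array(pts,np.int32)],True,(0,0,255),1)
cv2.imwrite('pics/t8z.png',im)
E
```

```text
t 14.25 grasp [ 0.4448 -0.1054  0.2122] car [-0.0835 -0.3364  0.2122] yaw -7.41 F [0.1 1.3 0.4] gap 1.0 j [ -20.  -14.  109.   -0.   86. -102.]
shift [ 0.062  -0.1718  0.1727] turn -0.06
```

View pics/t8z.png

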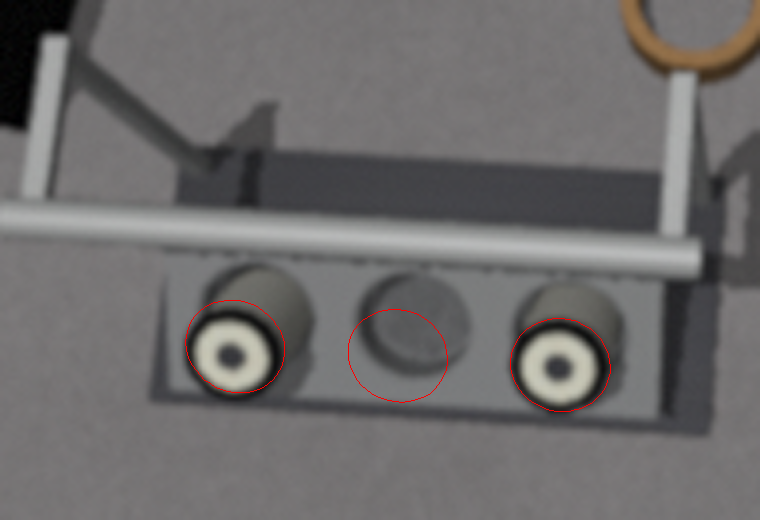

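The first spool stands in line and has slid about 4 mm downslope within its clearance, resting on the lower wall. Going to the second spool.

servo_tool:
  motion:
    - [1, 0.0, -0.02, 0.02, 0]
    - [1, 0.005, -0.05, 0.05, 0]
    - [1, 0.015, -0.08, 0.08, 0]
    - [1, 0.03, -0.11, 0.11, 0]
    - [1, 0.045, -0.14, 0.14, 0]
    - [1, 0.057, -0.16, 0.16, 0]
    - [1, 0.062, -0.17, 0.17, 0]
    - [1, 0.062, -0.172, 0.173, 0]
    - [1, 0.062, -0.172, 0.173, 0]
    - [1, 0.062, -0.172, 0.173, 0]

```text
time_s: 15.3
eef_pos: [0.5948, -0.2952, 0.3182]
ee_rot: [[-0.0, 0.128, 0.992], [0.0, 0.992, -0.128], [-1.0, 0.0, -0.0]]
wrist_force: [-0.0, 1.3, 0.7]
finger_gap: 1.001
```

```bash
python3 - <<'E'
from ov import *
rep()
s=bot.read_state(); w=bot.capture('wrist'); save('w9',w)
for P in [(.598,-.299,.084),(.595,-.299,.084)]: print(wproj(w,s,P))
E
```

```text
t 15.3 grasp [ 0.5947 -0.2951  0.1512] car [ 0.0895 -0.5054  0.1512] yaw -7.34 F [-0.   1.3  0.7] gap 1.001 j [ -31.   20.   80.    0.   80. -113.]
[314.54601325 263.89860974]
[313.89834782 259.28851957]
```

View pics/w9.png

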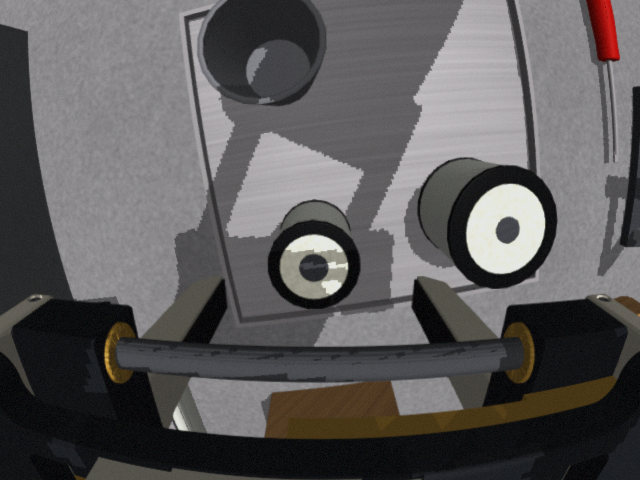

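servo_tool:
  motion:
    - [1, 0.012, -0.002, 0.001, 0]
    - [1, 0.03, -0.004, 0.001, 0]
    - [1, 0.05, -0.004, 0.001, 0]
    - [1, 0.067, -0.004, 0.001, 0]
    - [1, 0.077, -0.004, 0.001, 0]
    - [1, 0.077, -0.004, 0.001, 0]
    - [-1, 0.077, -0.004, 0.001, 0]
    - [-1, 0.077, -0.004, 0.001, 0]
    - [-1, 0.077, -0.004, 0.001, 0]
    - [-1, 0.077, -0.004, 0.001, 0]

```text
time_s: 16.35
eef_pos: [0.5958, -0.3, 0.2422]
ee_rot: [[0.001, 0.128, 0.992], [-0.001, 0.992, -0.128], [-1.0, -0.001, 0.001]]
wrist_force: [-0.6, 0.3, 0.3]
finger_gap: 0.709
```

servo_tool:
  motion:
    - [-1, 0, 0, 0, 0]
    - [-1, 0, 0, 0, 0]
    - [-1, 0, 0, 0, 0]
    - [-1, 0, 0, 0, 0]
    - [-1, -0.02, 0, 0, 0]
    - [-1, -0.05, 0, 0, 0]
    - [-1, -0.08, 0, 0, 0]
    - [-1, -0.11, 0, 0, 0]
    - [-1, -0.125, 0, 0, 0]
    - [-1, -0.125, 0, 0, 0]

```text
time_s: 17.35
eef_pos: [0.596, -0.3003, 0.3687]
ee_rot: [[0.004, 0.128, 0.992], [-0.002, 0.992, -0.128], [-1.0, -0.002, 0.004]]
wrist_force: [-0.2, -0.9, -2.5]
finger_gap: 0.616
```

```bash
python3 - <<'E'
from ov import *
rep(); go(.456,-.1655,.2);go(.456,-.1655,.0815)
E
```

```text
t 17.35 grasp [ 0.5966 -0.3007  0.2017] car [ 0.0921 -0.5107  0.2017] yaw -7.36 F [-0.2 -0.9 -2.5] gap 0.616 j [ -31.   19.   76.   -0.   85. -114.]
shift [ 0.0009  0.1157 -0.1561] turn -0.01
shift [ 0.1194  0.116  -0.1565] turn -0.01
```

servo_tool:
  motion:
    - [-1, 0, 0.012, -0.016, 0]
    - [-1, 0, 0.034, -0.046, 0]
    - [-1, 0, 0.058, -0.078, 0]
    - [-1, 0, 0.08, -0.108, 0]
    - [-1, 0, 0.1, -0.135, 0]
    - [-1, 0.005, 0.112, -0.151, 0]
    - [-1, 0.02, 0.116, -0.156, 0]
    - [-1, 0.045, 0.116, -0.156, 0]
    - [-1, 0.075, 0.116, -0.156, 0]
    - [-1, 0.1, 0.116, -0.156, 0]

```text
time_s: 18.35
eef_pos: [0.4543, -0.1642, 0.2625]
ee_rot: [[-0.003, 0.128, 0.992], [0.002, 0.992, -0.128], [-1.0, 0.001, -0.004]]
wrist_force: [-0.6, -0.3, -2.0]
finger_gap: 0.622
```

```bash
python3 - <<'E'
from ov import *
rep(); go(.456,-.1655,.0815)
E
```

```text
t 18.35 grasp [ 0.4537 -0.1639  0.0955] car [-0.0671 -0.3933  0.0955] yaw -7.35 F [-0.6 -0.3 -2. ] gap 0.622 j [ -26.   -4.  112.   -0.   72. -109.]
shift [ 0.014  -0.0011  0.002 ] turn 0.0
```

servo_tool:
  motion:
    - [-1, 0.008, 0, 0, 0]
    - [-1, 0.015, 0, 0, 0]
    - [-1, 0.019, 0, 0, 0]
    - [-1, 0.02, 0, 0, 0]
    - [-1, 0.02, 0, 0, 0]
    - [-1, 0.02, 0, -0.006, 0]
    - [-1, 0.02, 0, -0.014, 0]
    - [-1, 0.02, 0, -0.022, 0]
    - [-1, 0.02, 0, -0.03, 0]
    - [-1, 0.02, 0, -0.034, 0]

```text
time_s: 19.35
eef_pos: [0.4221, -0.1605, 0.2474]
ee_rot: [[0.004, 0.128, 0.992], [-0.001, 0.992, -0.128], [-1.0, -0.0, 0.004]]
wrist_force: [7.7, 1.4, 1.3]
finger_gap: 0.617
```

```bash
python3 - <<'E'
from ov import *
rep()
E
```

```text
t 19.35 grasp [ 0.4228 -0.1607  0.0804] car [-0.0981 -0.3941  0.0804] yaw -7.37 F [7.7 1.4 1.3] gap 0.617 j [ -27.   -8.  118.    0.   70. -110.]
```

Same state as with the first spool, so I'm repeating the same tip.

servo_tool:
  motion:
    - [-1, -0.001, 0, -0.005, 0]
    - [-1, -0.002, 0, -0.012, 0]
    - [-1, -0.003, 0, -0.019, 0]
    - [-1, -0.003, 0, -0.026, 0]
    - [-1, -0.003, 0, -0.033, 0]
    - [-1, -0.003, 0, -0.04, 0]
    - [-1, -0.003, 0, -0.047, 0]
    - [-1, -0.003, 0, -0.047, 0]
    - [-1, -0.02, 0, -0.045, 0]
    - [-1, -0.05, 0, -0.041, 0]

```text
time_s: 20.35
eef_pos: [0.3795, -0.1544, 0.2937]
ee_rot: [[-0.007, 0.128, 0.992], [0.003, 0.992, -0.128], [-1.0, 0.003, -0.007]]
wrist_force: [1.7, 1.2, -2.4]
finger_gap: 0.61
```

```bash
python3 ovrun.py o10 29,31 .03 .0145; python3 -c "
from h import *
rep()"
```

```text
t 20.45 grasp [ 0.383  -0.1563  0.1323] car [-0.1382 -0.3948  0.1323] yaw -7.36 F [ 1.1 -0.5 -2.6] gap 0.608 j [ -29.  -19.  121.   -0.   78. -112.]
```

View pics/o10_s.png

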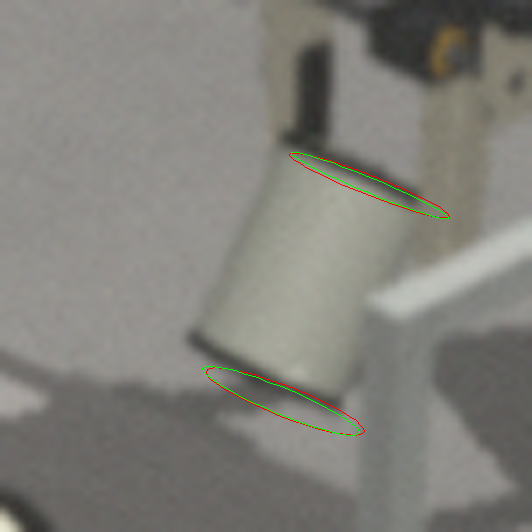

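View pics/o10_w.png

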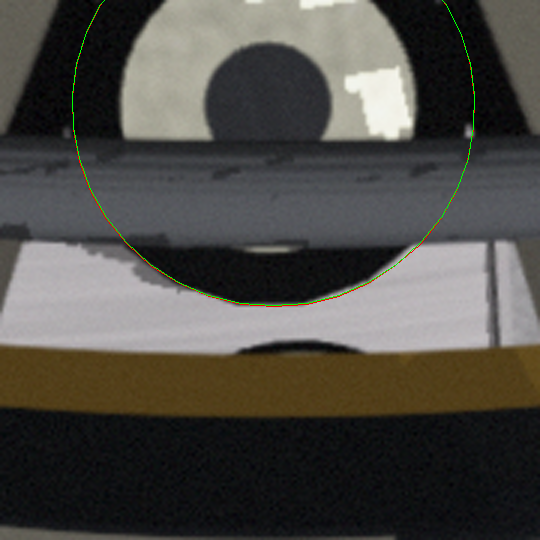

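Wrist view matches the first grasp exactly. Carrying to the centre well.

```bash
python3 - <<'E'
from h import *
rep()
go(*car(-.0825,.0006,.2428))
E
```

```text
t 20.45 grasp [ 0.383  -0.1563  0.1323] car [-0.1382 -0.3948  0.1323] yaw -7.36 F [ 1.1 -0.5 -2.6] gap 0.608 j [ -29.  -19.  121.   -0.   78. -112.]
shift [-0.111   0.3949  0.0569] turn -0.01
```

servo_tool:
  motion:
    - [-1, -0.02, 0, 0, 0]
    - [-1, -0.05, 0.008, 0, 0]
    - [-1, -0.08, 0.025, 0, 0]
    - [-1, -0.105, 0.05, 0, 0]
    - [-1, -0.112, 0.082, 0, 0]
    - [-1, -0.112, 0.12, 0, 0]
    - [-1, -0.112, 0.158, 0, 0]
    - [-1, -0.112, 0.196, 0.005, 0]
    - [-1, -0.112, 0.234, 0.01, 0]
    - [-1, -0.112, 0.27, 0.015, 0]

```text
time_s: 21.45
eef_pos: [0.4304, 0.1123, 0.4064]
ee_rot: [[-0.002, 0.128, 0.992], [-0.0, 0.992, -0.128], [-1.0, -0.001, -0.002]]
wrist_force: [1.2, -0.5, -2.1]
finger_gap: 0.609
```

servo_tool:
  motion:
    - [-1, 0, 0.035, 0.008, 0]
    - [-1, 0, 0.067, 0.016, 0]
    - [-1, 0, 0.093, 0.025, 0]
    - [-1, 0.003, 0.112, 0.033, 0]
    - [-1, 0.013, 0.122, 0.039, 0]
    - [-1, 0.028, 0.125, 0.042, 0]
    - [-1, 0.043, 0.125, 0.042, 0]
    - [-1, 0.058, 0.125, 0.042, 0]
    - [-1, 0.067, 0.125, 0.042, 0]
    - [-1, 0.069, 0.125, 0.042, 0]

```text
time_s: 22.45
eef_pos: [0.4876, 0.2285, 0.3371]
ee_rot: [[-0.003, 0.129, 0.992], [-0.001, 0.992, -0.129], [-1.0, -0.001, -0.003]]
wrist_force: [0.5, 0.6, -3.1]
finger_gap: 0.604
```

```bash
cat > o5.py <<'E'
import sys
from fitgrip import *
from fit import P
bot.capture('top'); rep()
s=bot.read_state(); w=bot.capture('wrist'); sc=bot.capture('scene'); save(sys.argv[1]+'w',w)
Q=[.5706,.2176,-7.35]; y0=float(sys.argv[2]); d=float(sys.argv[3])
print([proj(sc,P(Q,'c',np.array([0,y0,z+d]))).round(1) for z in (.006,.086)])
im=cv2.resize(np.ascontiguousarray(sc['img'][170:360,370:560,::-1]),None,fx=4,fy=3.1,interpolation=cv2.INTER_CUBIC)
def pl(y,z,r,c):
    pts=[]
    for f in np.linspace(0,6.283,50):
        p=proj(sc,P(Q,'c',np.array([r*np.cos(f),y+r*np.sin(f),z]))); pts.append([(p[0]-370+.5)*4,(p[1]-170+.5)*3.1])
    cv2.polylines(im,[np.array(pts,np.int32)],True,c,1)
pl(y0,.038,.037,(0,255,0)); pl(y0,.006+d,.029,(0,0,255)); pl(y0,.086+d,.029,(0,0,255))
cv2.imwrite(f'pics/{sys.argv[1]}.png',im)
E
python3 o5.py o11 0 .06
```

```text
t 22.5 grasp [0.4876 0.2286 0.171 ] car [-0.0838  0.0003  0.171 ] yaw -7.39 F [-0.5 -0.2 -3.2] gap 0.608 j [ 20.   0. 100.  -0.  80. -63.]
[array([447.7, 291.1]), array([466.7, 251.3])]
```

View pics/o11.png

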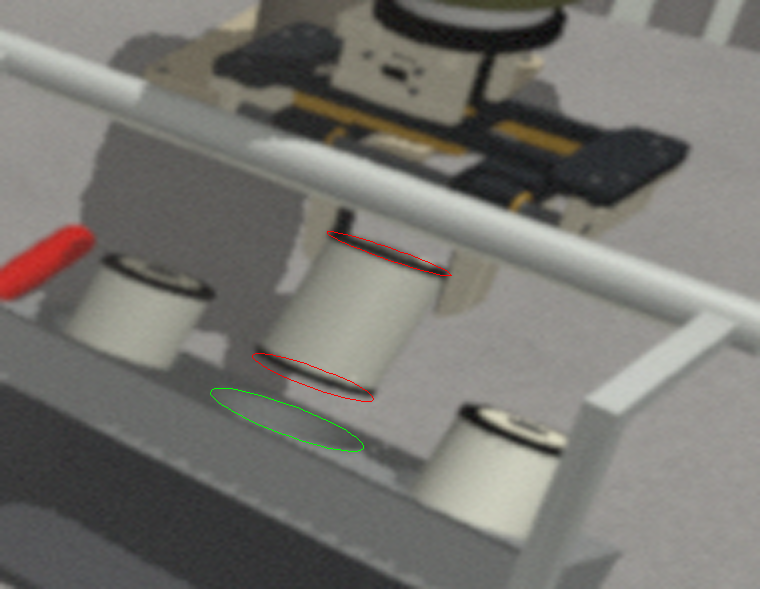

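View pics/o11w.png

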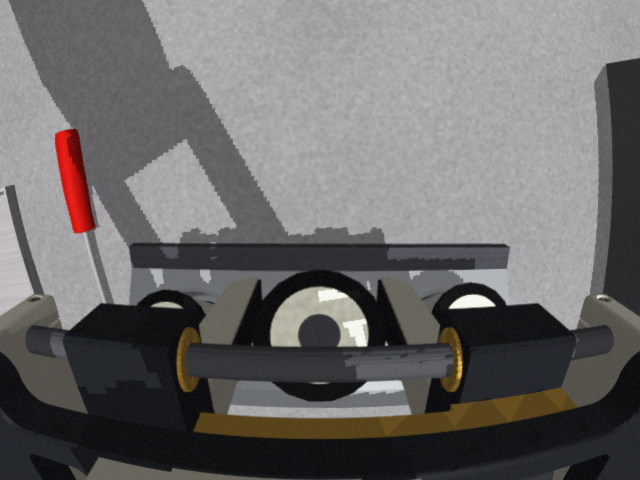

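Aligned just like the first one. Inserting.

servo_tool:
  motion:
    - [-1, 0.004, 0, 0.0025, 0]
    - [-1, 0.009, 0, 0.0055, 0]
    - [-1, 0.014, 0, 0.0085, 0]
    - [-1, 0.019, 0, 0.0115, 0]
    - [-1, 0.024, 0, 0.0145, 0]
    - [-1, 0.028, 0, 0.017, 0]
    - [-1, 0.031, 0, 0.019, 0]
    - [-1, 0.034, 0, 0.021, 0]
    - [-1, 0.037, 0, 0.0225, 0]
    - [-1, 0.037, 0, 0.0225, 0]

```text
time_s: 23.6
eef_pos: [0.5106, 0.2263, 0.3017]
ee_rot: [[-0.001, 0.128, 0.992], [-0.0, 0.992, -0.128], [-1.0, -0.0, -0.001]]
wrist_force: [0.8, -0.3, -2.0]
finger_gap: 0.605
```

```bash
python3 o5.py o12 0 .018; python3 -c "
from h import *
rep()"
```

```text
t 23.65 grasp [0.5105 0.2263 0.135 ] car [-0.0607  0.0009  0.135 ] yaw -7.36 F [-0.7  0.5 -2.1] gap 0.609 j [ 19.   5.  99.   0.  76. -64.]
[array([438. , 311.4]), array([456.6, 272.3])]
t 23.75 grasp [0.5107 0.2264 0.1354] car [-0.0606  0.0011  0.1354] yaw -7.35 F [ 0.2  0.7 -2.7] gap 0.606 j [ 19.   5.  99.   0.  76. -64.]
```

View pics/o12.png

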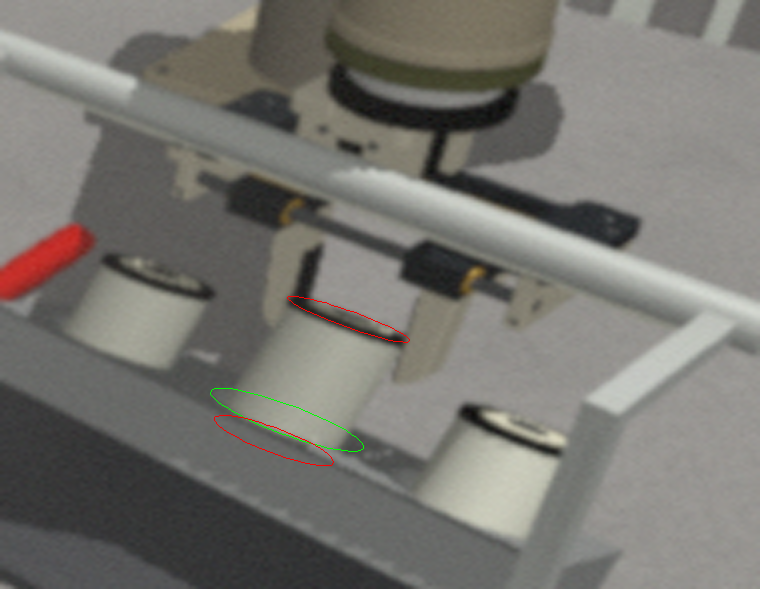

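servo_tool:
  motion:
    - [-1, 0.003, -0.001, 0.002, 0]
    - [-1, 0.006, -0.001, 0.004, 0]
    - [-1, 0.009, -0.001, 0.0055, 0]
    - [-1, 0.012, -0.001, 0.007, 0]
    - [-1, 0.013, -0.001, 0.0075, 0]
    - [-1, 0.013, -0.001, 0.0075, 0]
    - [-1, 0.013, -0.001, 0.0075, 0]
    - [-1, 0.013, -0.001, 0.0075, 0]
    - [-1, 0.013, -0.001, 0.0075, 0]
    - [-1, 0.013, -0.001, 0.0075, 0]

```text
time_s: 24.75
eef_pos: [0.5179, 0.2244, 0.2894]
ee_rot: [[0.0, 0.128, 0.992], [0.0, 0.992, -0.128], [-1.0, 0.0, 0.0]]
wrist_force: [-1.2, 0.2, -2.6]
finger_gap: 0.608
```

servo_tool:
  motion:
    - [0.4, 0, 0, 0, 0]
    - [0.4, 0, 0, 0, 0]
    - [0.4, 0, 0, 0, 0]
    - [0.4, 0, 0, 0, 0]
    - [0.4, -0.01, 0, -0.006, 0]
    - [0.4, -0.03, 0, -0.018, 0]
    - [0.4, -0.05, 0, -0.03, 0]
    - [0.4, -0.07, 0, -0.042, 0]
    - [0.4, -0.09, 0, -0.06, 0]
    - [0.4, -0.1, 0, -0.08, 0]

```text
time_s: 25.75
eef_pos: [0.4381, 0.2348, 0.3922]
ee_rot: [[0.003, 0.128, 0.992], [0.001, 0.992, -0.128], [-1.0, 0.002, 0.003]]
wrist_force: [0.2, 0.6, -0.5]
finger_gap: 0.698
```

```bash
python3 o5.py o13 0 0; python3 - <<'E'
from h import *
from fit import P
rep()
t=bot.capture('top'); Q=[.5706,.2176,-7.35]
im=cv2.resize(np.ascontiguousarray(t['img'][190:320,130:320,::-1]),None,fx=4,fy=4,interpolation=cv2.INTER_CUBIC)
for y in (.095,0,-.095):
    pts=[]
    for f in np.linspace(0,6.283,50):
        p=proj(t,P(Q,'c',np.array([.029*np.cos(f),y+.029*np.sin(f),.086]))); pts.append((p-[130,190]+.5)*4)
    cv2.polylines(im,[np.array(pts,np.int32)],True,(0,0,255),1)
cv2.imwrite('pics/t13.png',im)
E
```

```text
t 25.8 grasp [0.4368 0.2358 0.2263] car [-0.1351  0.0009  0.2263] yaw -7.32 F [1.  2.6 1.2] gap 0.705 j [ 22.  -9. 102.   0.  86. -60.]
[array([433.8, 320. ]), array([452.4, 281.3])]
t 25.9 grasp [0.4386 0.2352 0.2239] car [-0.1332  0.0005  0.2239] yaw -7.29 F [-0.7  0.  -0.2] gap 0.7 j [ 22.  -8. 102.  -0.  86. -60.]
```

View pics/o13.png

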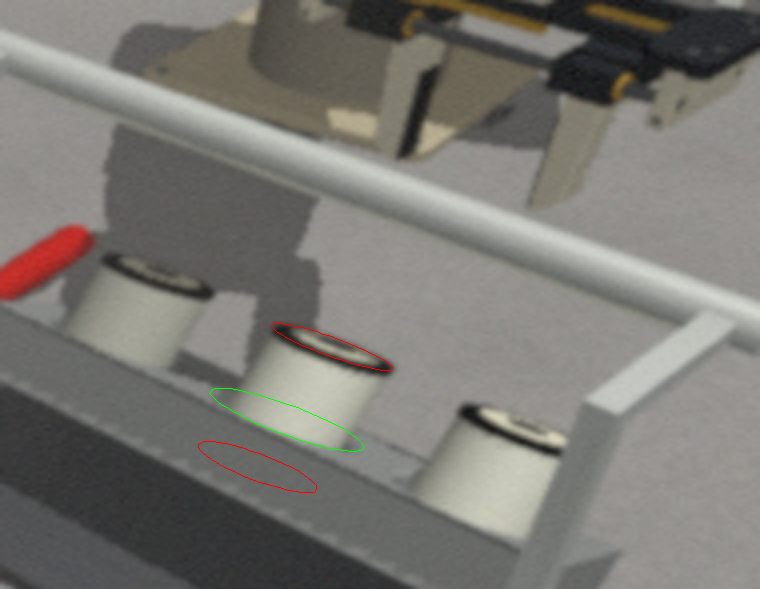

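View pics/t13.png

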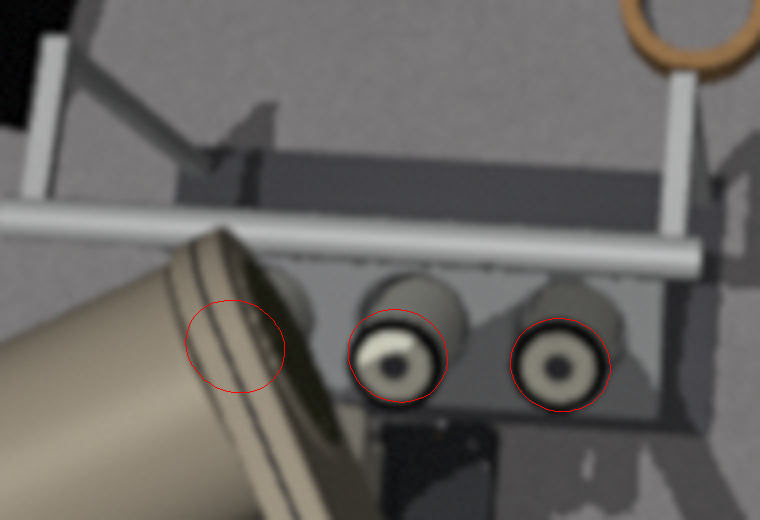

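View pics/o13w.png

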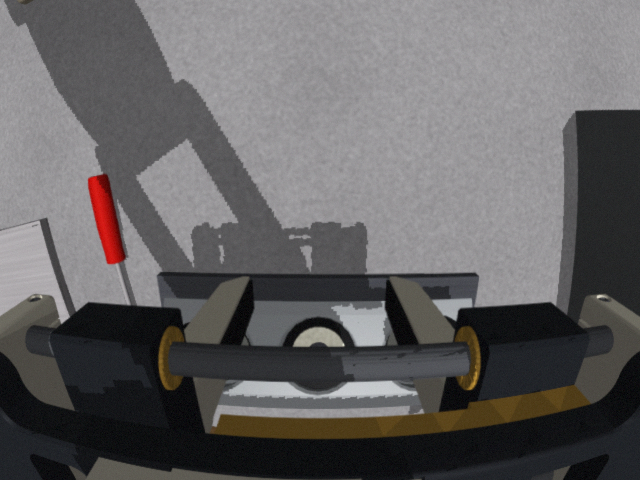

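```bash
python3 - <<'E'
from h import *
from fit import Rc
t=np.load('top.npz'); s=np.load('scene.npz'); R,_=Rc(-7.35); O=np.array([.5706,.2176,.055])
for n,a,b in [('first',(187.6,278.6),(500.75,306.6)),('centre',(228.35,281.35),(454,281.1)),('loaded',(269.1,281.6),(410.25,256.6))]:
    o1,v1=ray(t,a);o2,v2=ray(s,b);k=np.linalg.lstsq(np.stack([v1,-v2],1),o2-o1,rcond=None)[0]
    p1=o1+v1*k[0];p2=o2+v2*k[1]; print(n,((R.T@((p1+p2)/2-O))*1000).round(1),'gap mm',(np.linalg.norm(p1-p2)*1000).round(1))
E
```

```text
first [-4.6 94.9 87.8] gap mm 2.9
centre [-6.5  0.7 86.7] gap mm 1.1
loaded [ -0.2 -95.   88.8] gap mm 1.9
```

```bash
python3 - <<'E'
from h import *
rep(); d=bot.capture('scene'); save('fin',d)
E
```

```text
t 25.95 grasp [0.4387 0.2348 0.2229] car [-1.330e-01  2.000e-04  2.229e-01] yaw -7.32 F [ 1.5  0.1 -1.5] gap 0.698 j [ 22.  -8. 102.  -0.  86. -60.]
```

View pics/fin.png

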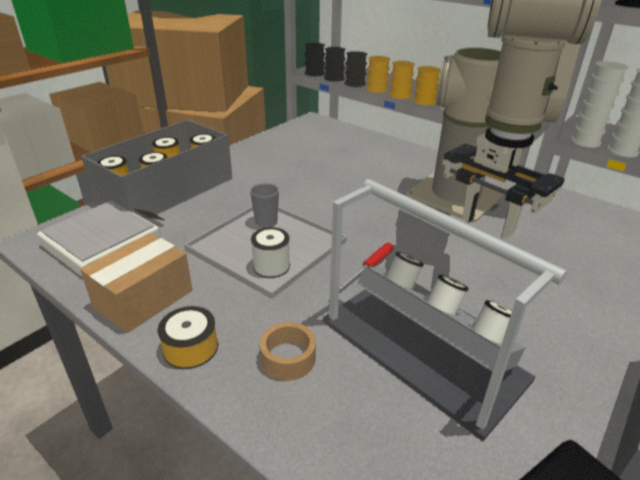

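The final picture shows all three wells filled, with spools at (405,270), (448,292) and (495,322). The cup, wide spool, tape core and screwdriver are in their starting places, and the gripper is clear. Handing in.

```bash
python3 -c "
from rig import bot
print(bot.sign_off())"
```

```text
the job is handed in; nothing more can be done
None
```

Both narrow spools are in the two empty wells and appear to stand on the well floors. I handed the job in at about 26 s of the 64 s allowed. The tool can't tilt, so I gripped each spool near its top, tipped it about 30° against the near tray wall, and slid it in along the well axis from the robot's side. I let go about 3 mm above the floor and each spool dropped the rest of the way.

**Last checks**
- **Height:** the top faces measured 87.8 mm and 86.7 mm above the carrier's origin, along the well. The nominal is 86 mm, and the spool already loaded read 88.8 mm by the same method, so both look seated.
- **Position in the well:** both tops sit about 5–6 mm downslope of the well axis (4.6 and 6.5 mm), resting on the lower wall. The clearance allows 5 mm, so the 6.5 mm reading is slightly over. That could be measurement error or a lean of a degree or so.
- **Surroundings:** the wide spool, cup, tape core and screwdriver look unmoved in the last picture. Apart from the moving load, the highest wrist force I saw was about 8 N, while tipping a spool on the tray wall. The gripper ended clear of everything.

**Not done:** I didn't press down on the spools after letting go. The light bar limits where the tool can push, and a vertical push from there would have tipped them.

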